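# Stack the roll trays on the chill base and lid them

## Robot

A 6-joint arm with a two-finger parallel gripper is mounted at the origin on the work surface. World frame = base frame: x ahead of the robot, y to its left, z up, the work surface at z = 0. Lengths are in m, angles in rad, forces in N, time in s.
With the tool pointing down it reaches from about 0.15 to 0.775 m from the base axis. Payload 6.1 kg.
Tool frame: the origin (TCP) lies at the very end of the fingers, on their centre line; the grasp point (between the pads) lies 19 mm behind it; z points along the fingers, y is the line along which they close (so a half turn about z gives the same grasp; the last joint's range is limited). The gripper opens to 85 mm and grips with 20 to 120 N. Pads are 22 mm wide; open, the fingers measure 114 mm over their backs; the gripper's body (76 mm by 85 mm) begins 54 mm behind the grasp point. The pads swing forward as they close: fully open they stand 13 mm farther back than shut.
Start: joints at [1.176, 0.126, -0.04, 1.405, 0, 1.571], TCP at [0.202, 0.485, 0.231] pointing down, gripper open.
Joint ranges: [-2.72, 2.72], [-0.95, 1.95], [-1.27, 1.35], [-1.78, 2.02], [-1.46, 1.47], [-3.14, 3.14]. Speed limits (rad/s): [2.39, 2.39, 3.01, 3.14, 3.14, 3.14].

## Interface

Orientations are given as a unit quaternion [x, y, z, w].
In Python, from station import env gives the robot as it stands.
- The arm moves only by the tool arm_command, never from a script. Its argument "deltas" is a list of rows, each an object of numbers: "dx", "dy", "dz": the shift along the tool's x, y, z normalised to -1 to 1, where 1 is 0.15 m; "rx", "ry", "rz": the turn, a rotation vector about the tool's x, y, z normalised to -1 to 1, where 1 is 45 degrees; "fingers": the opening, from 0 (shut) to 1 (fully open). A call has 1 to 5 rows; each row is the pose to reach, as a shift and turn from the pose commanded when the call began, along the tool's axes at that moment; what a row does not reach only later rows make up. A row lasts 1/8 s, in which the tool goes at most 62.5 mm and 10.7 degrees, less where a joint would pass 70% of its speed; a pose out of reach is approached as far as the arm can. A call with a number of a shift or a turn outside -1 to 1 is refused whole. A call with a gripper value outside its range is refused whole. The fingers move at their own pace and stop on an object; "force" is the grip in N (left out, the last holds). Time passes only in rows, so rows that repeat a pose let the fingers close. It gives the time, the measured TCP pose, the force, the opening and the grip force at its end, in the units of the state.
- env.get_state(): the state, without advancing time (a new reading comes with each control period).
- env.read_camera(name): name is "scene" or "top" or "wrist"; returns (picture, depth): 480x640x3 uint8, red, green, blue; 480x640 float32, m along the optical axis (not along the pixel's ray), 0 where there is no reading.
- env.camera_model(name): a dict with "K" (3x3 intrinsics, pixels), "R" (3x3) and "t" (3): a world point X has camera coordinates R X + t; the wrist camera has in their place "hand_eye" (4x4, takes a point from camera to tool coordinates, whose origin is the TCP and whose axes are the flange's). Camera axes: x right, y down, z forward; pixel columns grow to the right and rows downward; lengths in m; the calibration is good to about 2 mm. The wrist camera is an equidistant fisheye: a pixel r from the principal point sees the ray r / f radians off the axis. A picture is of the moment at which its call begins: read the wrist's pose just before it. camera_model takes no time and is no camera call.
- env.job_done(): hands the job in; it is judged then, once.
Trained networks look in the newest picture that a camera, given by its name, has taken for a name from the list of things; names that differ only in an ending like _2 or _b are one class to them, and where a whole thing is asked for, a point or a joint stands for the part that bears it (a point fixed in the world has none). Each returns a list of dicts, best first, with "confidence" (0 to 1); they miss things now and then, are a little off and sometimes report something else, mostly with a low value. They report only what shows in the picture. A call takes as long as a camera call. They do not tell look-alikes from the thing itself.
- env.recognise(camera, name): "xyz" ([x, y, z] in m, in the coordinates of the camera as it stood for that picture, good to about 4 mm: the middle of the surface that is visible of it).
- env.place_of(camera, name): "xyz" ([x, y, z] in m, in the coordinates of the camera as it stood for that picture, good to about 4 mm: a listed point, or the origin of a listed thing).
The state is a dict: "t": time; "joint_pos": joint angles; "joint_vel": joint speeds; "joint_efforts": joint torques, N m; "position": TCP position; "orientation": TCP orientation; "ft_force": force on the tool from outside, world axes, zero at the start; "wrist_torque": the same for the moment, N m; "finger_gap": finger opening in m; "gripper_force": force on a finger pad.
Only numpy, scipy, OpenCV 4.12 (cv2) and the standard library are available. Lean on these libraries where they do the work, as an engineer would, in place of code of your own. Each camera call takes 0.05 s, during which the arm holds its last target. There are 200 camera calls.

## Task

Turn both red buttons on the blue chill base right aside (about a quarter turn), lift the grey cover panel out and lay it flat on the white cutting board. Then stack all the roll trays squarely in the chill base's well in one zigzag pile, in any order: each tray is turned end for end from the one below and lies flat on its rim, its end close up (within about 1 cm) to the inside of the orange step below. Finish by laying the yellow lid the same way on the top tray, inside its step; leave the bottles, crockery and knife alone.

Things in the scene. Friction and masses are not known exactly. Their poses are not given: they have to be found in the camera images.
- chill: blue chill base with a white rim, fixed to the counter, 268 long (its x) x 106 wide (its y); origin at the centre of its underside. Its top has a rectangular well 200 (x) x 78 (y): the well's metal floor is 24 above the counter, the 10 high rim around it has its top at 34. The rim is 34 wide at the two short ends and 14 wide along the long sides.
- panel: loose grey cover panel lying in the well of the chill base, 196 (x) x 74 (y) x 10 thick, 0.35 kg; origin at the centre of its underside; a black bar handle stands on its middle, 70 long (x), 16 wide (y), its top 38 above the origin. 2 mm play all round in the well.
- button_near (a joint): angle in rad of the red turn button at the -x end of the chill base: 0 means the bar lies along the base's x axis, its inner end over the panel by 9 mm; positive is counter-clockwise seen from above; it turns either way to +-1.75 and is free of the panel beyond about 1.15. Stiff (0.05 Nm), it stays where it is left.
- button_near_grip (a point): point on the turning axis of that button, 117 from the base's centre along its -x, 48 above the counter, at the height to grip; the bar is 56 long, 14 wide and pivots at its middle; its underside is 36 and its top 56 above the counter (the rim below it is at 34).
- button_far (a joint): the same for the red turn button at the +x end of the chill base.
- button_far_grip (a point): the same point for the button at the +x end (117 from the base's centre along its +x).
- board: white cutting board, fixed, 260 (x) x 200 (y) x 12 thick, clear; origin at the centre of its underside.
- lid: loose yellow lid, 140 (x) x 58 (y) x 10 thick, 0.14 kg, the same both ways round; origin at the centre of its underside; a bar handle stands on its middle, 60 long (x), 16 wide (y), its top 38 above the origin.
- tray1: loose black open roll tray with cut rolls fixed in it, 140 (x) x 58 (y), 0.18 to 0.31 kg; may be absent. Rim 34 above its underside; its +x end is a solid orange step, 18 thick (x 52 to 70) and 42 high, standing 8 above the rim. Origin at the centre of its underside. Grip across the 58; fingertips 15 or more above its underside clear the well's rim.
- tray1_step (a point): the middle of the top of that tray's orange step, 61 along its +x from its origin, 42 above its underside. What is stacked on the tray lies flat on its rim with its end just inside this step: its middle is then 18 to 26 from this tray's middle, towards this tray's -x end.
- tray2: loose black open roll tray with cut rolls fixed in it, 140 (x) x 58 (y), 0.18 to 0.31 kg; may be absent. Rim 34 above its underside; its +x end is a solid orange step, 18 thick (x 52 to 70) and 42 high, standing 8 above the rim. Origin at the centre of its underside. Grip across the 58; fingertips 15 or more above its underside clear the well's rim.
- tray2_step (a point): the middle of the top of that tray's orange step, 61 along its +x from its origin, 42 above its underside. What is stacked on the tray lies flat on its rim with its end just inside this step: its middle is then 18 to 26 from this tray's middle, towards this tray's -x end.
- tray3: loose black open roll tray with cut rolls fixed in it, 140 (x) x 58 (y), 0.18 to 0.31 kg; may be absent. Rim 34 above its underside; its +x end is a solid orange step, 18 thick (x 52 to 70) and 42 high, standing 8 above the rim. Origin at the centre of its underside. Grip across the 58; fingertips 15 or more above its underside clear the well's rim.
- tray3_step (a point): the middle of the top of that tray's orange step, 61 along its +x from its origin, 42 above its underside. What is stacked on the tray lies flat on its rim with its end just inside this step: its middle is then 18 to 26 from this tray's middle, towards this tray's -x end.
- tray4: loose black open roll tray with cut rolls fixed in it, 140 (x) x 58 (y), 0.18 to 0.31 kg; may be absent. Rim 34 above its underside; its +x end is a solid orange step, 18 thick (x 52 to 70) and 42 high, standing 8 above the rim. Origin at the centre of its underside. Grip across the 58; fingertips 15 or more above its underside clear the well's rim.
- tray4_step (a point): the middle of the top of that tray's orange step, 61 along its +x from its origin, 42 above its underside. What is stacked on the tray lies flat on its rim with its end just inside this step: its middle is then 18 to 26 from this tray's middle, towards this tray's -x end.
- sauce: pale yellow sauce bottle, 60 across, 170 tall, loose, to be left alone; origin at the centre of its underside.
- soy: amber bottle, 52 across, 140 tall, loose, to be left alone; origin at the centre of its underside.
- dish: small blue dish, 80 across, 25 tall, loose, to be left alone; origin at the centre of its underside.
- bowl: white bowl, 110 across, 50 tall, loose, to be left alone; origin at the centre of its underside.
- cup: orange cup, 68 across, 70 tall, loose, to be left alone; origin at the centre of its underside.
- knife: kitchen knife lying along its x, 280 long, 18 tall, loose, to be left alone; origin at the centre of its underside.
Not all that is in view belongs to the job. What is shaped like the lid but green is not meant.

How it is judged:
By the outcome, as a careful person would: the job done as asked, in the order asked, and still so for the second after the job is handed in, with the robot touching nothing.
Of tray1, tray2, tray3, tray4 only 3 to 4 are there at a start; the rules pass over those that are not, and their reading is None.
At some moment in a run one of lid, panel may be knocked a few centimetres aside while the robot is not near it.
Once in a run the grip may slacken for a moment while it holds something.
It also fails if it takes over 200 s, if anything falls off the work surface, if the arm or the gripper's body presses on something with over 40 N, if the wrist force passes 120 N, or if a joint passes its speed limit or range.

## Working session

There is one attempt and no reset: what is moved stays moved. The work goes in short steps, Python scripts to look and compute and a tool call to move; the robot and the scene stay as the last step left them, time stands still between calls to the robot, and variables do not carry over. Pictures are saved under pics/ and viewed, at most 14 in all, crops included, and the job is handed in when it is done.

Besides the shell and the picture viewer there is one more tool, called after "Request:" as name([rows], argument=value, ...), one row to a line, values as JSON. arm_command: Moves the arm, as the interface text tells. Scaled input: -1 to 1 covers 0.15 m each way for a shift and 45 degrees each way for a turn. Its arguments: {"type":"object","properties":{"deltas":{"type":"array"},"force":{"type":"number"}},"required":["deltas"]}

```bash
ls; mkdir -p pics
cat > h.py <<'E'
import numpy as np, cv2
from scipy.spatial.transform import Rotation as Ro
from station import env
def shot(c,fn=None):
    p,d=env.read_camera(c)
    if fn: cv2.imwrite('pics/'+fn,p[:,:,::-1])
    return p,d
def toworld(c,X):
    m=env.camera_model(c); X=np.atleast_2d(X)
    if 'R' in m: return (X-np.array(m['t']))@np.array(m['R'])
    s=env.get_state(); H=np.array(m['hand_eye']); X=X@H[:3,:3].T+H[:3,3]
    return Ro.from_quat(s['orientation']).apply(X)+s['position']
def cloud(c,d):
    m=env.camera_model(c);K=np.array(m['K']);v,u=np.mgrid[:480,:640]
    x=(u-K[0,2])/K[0,0];y=(v-K[1,2])/K[1,1]
    if 'R' not in m:
        r=np.hypot(x,y);k=np.where(r>1e-6,np.tan(np.minimum(r,1.5))/np.maximum(r,1e-6),1);x=x*k;y=y*k
    P=np.stack([x*d,y*d,d],-1).reshape(-1,3)
    return toworld(c,P).reshape(480,640,3)
E
python3 - <<'E'
from h import *
s=env.get_state();print(s['t'],s['position'],s['orientation'],s['finger_gap'])
for c in ['top','scene']:
    shot(c,c+'0.png')
    m=env.camera_model(c);print(c,np.round(m['K'],1).tolist(),np.round(m['R'],3).tolist(),np.round(m['t'],3))
print(env.camera_model('wrist'))
for n in ['chill','panel','board','lid','tray1','button_near_grip','button_far_grip','tray1_step']:
    for r in env.place_of('top',n): print(n,round(r['confidence'],2),np.round(toworld('top',r['xyz'])[0],3))
E
```

```text
pics
0.0 [0.20176736 0.48425475 0.23052881] [ 1.96103209e-01  9.80582948e-01 -7.68359259e-04 -1.49985194e-04] 0.08562340087677521
top [[458.8, 0.0, 317.0], [0.0, 458.8, 234.9], [0.0, 0.0, 1.0]] [[-0.025, -1.0, -0.009], [-0.985, 0.026, -0.169], [0.169, 0.004, -0.986]] [-0.022  0.56   1.261]
scene [[557.7, 0.0, 308.7], [0.0, 557.7, 248.0], [0.0, 0.0, 1.0]] [[0.861, 0.509, 0.013], [0.342, -0.559, -0.755], [-0.377, 0.655, -0.655]] [-0.448 -0.145  1.789]
{'K': array([[371.64829954,   0.        , 319.76522044],
       [  0.        , 371.64829954, 241.41317899],
       [  0.        ,   0.        ,   1.        ]]), 'hand_eye': array([[-6.72153413e-04, -9.63544596e-01, -2.67546929e-01,
         6.79402106e-02],
       [ 9.99999764e-01, -6.85807795e-04, -4.24107242e-05,
        -7.73867235e-05],
       [-1.42621145e-04, -2.67546894e-01,  9.63544830e-01,
        -1.43504964e-01],
       [ 0.00000000e+00,  0.00000000e+00,  0.00000000e+00,
         1.00000000e+00]])}
chill 0.68 [ 0.72  -0.239  0.003]
chill 0.61 [ 0.549 -0.041  0.003]
panel 0.85 [ 0.548 -0.038  0.024]
board 0.69 [ 0.495 -0.338  0.002]
lid 0.96 [0.466 0.411 0.002]
lid 0.93 [ 0.285  0.496 -0.002]
lid 0.58 [ 0.493 -0.34   0.003]
tray1 0.88 [0.612 0.285 0.002]
tray1 0.85 [ 0.433  0.301 -0.002]
tray1 0.74 [ 0.61   0.176 -0.001]
tray1 0.71 [0.415 0.169 0.005]
button_near_grip 0.57 [ 0.434 -0.032  0.046]
button_far_grip 0.54 [ 0.67  -0.043  0.048]
button_far_grip 0.48 [0.465 0.41  0.003]
tray1_step 0.97 [0.477 0.177 0.039]
```

View pics/top0.png

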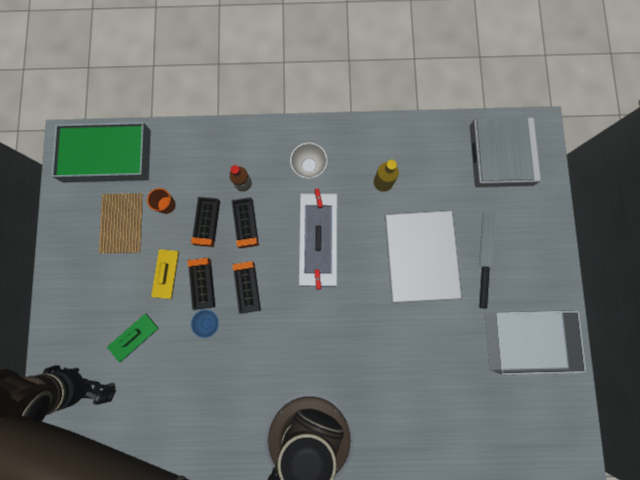

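View pics/scene0.png

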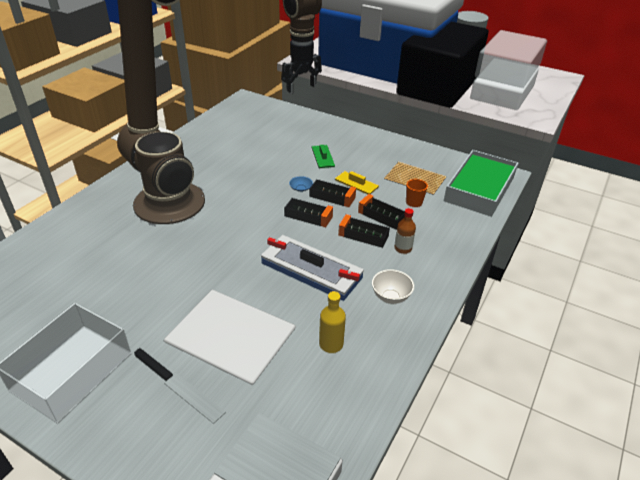

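The top view shows the base at (318,240) with buttons at (318,198) and (318,279), and the panel in its well. There are four trays: (207,222) and (245,222) have their steps facing the robot, (201,284) and (246,287) face away. The yellow lid is at (165,274), the green look-alike at (132,338), and the board at (423,256).

```bash
cat >> h.py <<'E'
def blobs(p,P,kind,zr=(0.005,0.25),amin=25):
    h=cv2.cvtColor(np.ascontiguousarray(p),cv2.COLOR_RGB2HSV).astype(int);H,S,V=h[...,0],h[...,1],h[...,2]
    M={'orange':(H>5)&(H<17)&(S>170)&(V>90),'red':((H<5)|(H>175))&(S>150)&(V>90),'yellow':(H>20)&(H<32)&(S>150)&(V>100),
       'black':(V<75),'white':(S<40)&(V>185),'blue':(H>100)&(H<125)&(S>110),'grey':(V>70)&(V<165)&(S<80)}[kind]
    M=M&(P[...,2]>zr[0])&(P[...,2]<zr[1])
    n,L,st,_=cv2.connectedComponentsWithStats(M.astype(np.uint8))
    out=[]
    for i in range(1,n):
        if st[i,4]<amin: continue
        Q=P[L==i]; z=np.median(Q[:,2]); zt=np.percentile(Q[:,2],90)
        Q=Q[Q[:,2]>zt-0.012] 
        (cx,cy),(a,b),an=cv2.minAreaRect((Q[:,:2]*1000).astype(np.float32))
        if a<b: a,b,an=b,a,an+90
        an=(an+90)%180-90
        out.append((kind,int(st[i,4]),round(cx),round(cy),round(zt*1000),'size',round(a),round(b),'ang',round(an,1)))
    return out
E
python3 - <<'E'
from h import *
p,d=shot('top');P=cloud('top',d)
for k in ['orange','red','yellow','black','white']:
    for b in blobs(p,P,k):
        if 250<b[2]<800 and -500<b[3]<560: print(b)
E
```

```text
('orange', 166, 672, 414, 72, 'size', 65, 62, 'ang', 61.6)
('orange', 135, 553, 297, 46, 'size', 55, 18, 'ang', 82.6)
('orange', 134, 547, 166, 46, 'size', 55, 18, 'ang', -80.6)
('orange', 127, 492, 305, 47, 'size', 56, 17, 'ang', -85.1)
('orange', 126, 478, 178, 46, 'size', 56, 16, 'ang', -81.6)
('red', 59, 731, 184, 144, 'size', 20, 19, 'ang', -5.2)
('red', 29, 683, -39, 59, 'size', 20, 11, 'ang', 11.9)
('red', 33, 653, -45, 60, 'size', 23, 11, 'ang', 9.3)
('red', 26, 449, -33, 60, 'size', 20, 10, 'ang', 8.1)
('red', 33, 419, -35, 61, 'size', 22, 11, 'ang', 10.1)
('yellow', 271, 723, -237, 172, 'size', 24, 23, 'ang', -61.3)
('yellow', 861, 465, 410, 37, 'size', 60, 17, 'ang', -6.8)
('black', 28, 725, 182, 124, 'size', 20, 7, 'ang', -73.7)
('black', 157, 718, 174, 86, 'size', 46, 16, 'ang', -53.7)
('black', 181, 704, -228, 93, 'size', 53, 17, 'ang', 67.1)
('black', 194, 683, 429, 58, 'size', 55, 26, 'ang', -36.2)
('black', 87, 655, 395, 52, 'size', 49, 14, 'ang', -42.8)
('black', 806, 614, 290, 35, 'size', 139, 58, 'ang', -6.9)
('black', 704, 616, 176, 35, 'size', 121, 57, 'ang', 7.1)
('black', 127, 550, -37, 66, 'size', 67, 14, 'ang', -1.5)
('black', 859, 431, 299, 35, 'size', 136, 58, 'ang', 6.9)
('black', 33, 464, 403, 27, 'size', 53, 3, 'ang', -7.5)
('black', 790, 409, 169, 35, 'size', 120, 58, 'ang', 7.4)
('black', 49, 283, 490, 32, 'size', 59, 11, 'ang', -37.3)
('white', 75, 782, -16, 11, 'size', 35, 33, 'ang', -0.1)
('white', 537, 552, -8, 38, 'size', 261, 42, 'ang', -2.1)
('white', 527, 550, -68, 38, 'size', 260, 40, 'ang', -1.9)
('white', 5434, 497, -340, 16, 'size', 249, 191, 'ang', 1.7)
```

Request:
arm_command([
  {"dx": -1, "dy": -0.95, "rz": -0.46},
  {"dx": -1, "dy": -0.95, "rz": -0.46},
  {"dx": -1, "dy": -0.95, "rz": -0.46},
  {"dx": -1, "dy": -0.95, "rz": -0.46},
  {"dx": -1, "dy": -0.95, "rz": -0.46},
])

```text
validation failed for argument at $.de...
```

Request:
arm_command([
  {"dx": -0.5, "dy": -1},
  {"dx": -0.5, "dy": -1},
  {"dx": -0.5, "dy": -1},
  {"dx": -0.5, "dy": -1},
])

```text
validation failed for argument at $.de...
```

Request:
arm_command([
  {"dx": -0.5, "dy": -1, "dz": 0.3},
  {"dx": -0.5, "dy": -1, "dz": 0.3},
  {"dx": -0.5, "dy": -1, "dz": 0.3},
  {"dx": -0.5, "dy": -1, "dz": 0.3},
  {"dx": -0.5, "dy": -1, "dz": 0.3},
])

```text
validation failed for argument at $.de...
```

```bash
cat >> h.py <<'E'
def psi():
    x=Ro.from_quat(env.get_state()['orientation']).as_matrix()
    return np.degrees(np.arctan2(x[1,0],x[0,0]))%360
def go(x,y,z,a=None,tag=''):
    s=env.get_state();R=Ro.from_quat(s['orientation']);d=R.inv().apply(np.array([x,y,z])-s['position'])/.15
    r=0
    if a is not None:
        r=-(((a-psi())+180)%360-180)/45
    # rz such that tool x direction becomes a (tool down)
    print(tag,'go dx %.3f dy %.3f dz %.3f rz %.3f'%(*d,r),'rows>=%.1f'%max(np.linalg.norm(d)*150/62.5,abs(r)*45/10.7))
def st():
    s=env.get_state();print('t%.1f'%s['t'],np.round(s['position'],4),'psi %.1f'%psi(),'gap %.3f'%s['finger_gap'],'F',np.round(s['ft_force'],1),'g %.0f'%s['gripper_force'],'j6 %.2f'%s['joint_pos'][5],'tilt',np.round(Ro.from_quat(s['orientation']).as_matrix()[:2,2],3))
def wlook(kinds,fn=None,rad=0.22,zr=(0.005,0.25),amin=80):
    p,d=shot('wrist',fn);P=cloud('wrist',d);P[d<=0]=-9
    c=np.array(env.get_state()['position'][:2])
    for k in kinds:
        for b in blobs(p,P,k,zr,amin):
            if np.hypot(b[2]/1000-c[0],b[3]/1000-c[1])<rad: print(b)
    return p,d,P
E
python3 - <<'E'
from h import *
st();wlook(['red','white','black','grey'],'w1.png')
go(.434,-.034,.12,178)
E
```

```text
t0.6 [0.2019 0.4846 0.2313] psi 157.4 gap 0.086 F [-0.3  0.4  0.3] g 0 j6 1.57 tilt [ 0. -0.]
('black', 429, 278, 493, 36, 'size', 60, 14, 'ang', -61.9)
('black', 186, 185, 445, 250, 'size', 21, 1, 'ang', -23.0)
('black', 163, 218, 524, 250, 'size', 21, 1, 'ang', -22.7)
('black', 87, 395, 418, 9, 'size', 56, 2, 'ang', 82.9)
 go dx -2.758 dy -2.596 dz 0.742 rz -0.458 rows>=9.3
```

View pics/w1.png

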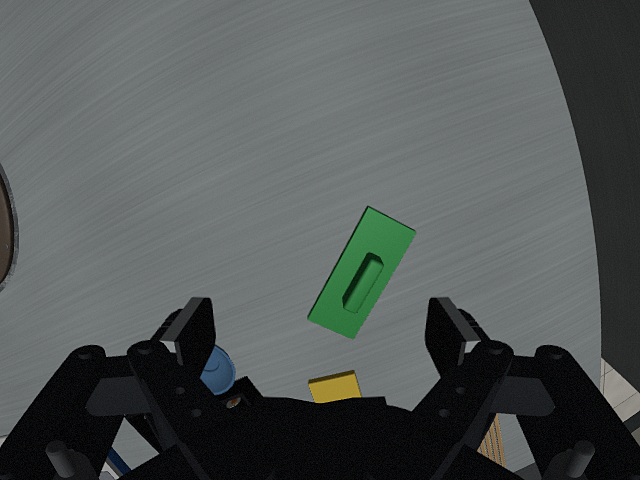

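The wrist view shows only the green look-alike (360,275) and the dish; the moves were refused, probably because rows need all their fields.

Request:
arm_command([
  {"dx": -1, "dy": -0.95, "dz": 0, "rx": 0, "ry": 0, "rz": -0.46, "fingers": 1},
  {"dx": -1, "dy": -0.95, "dz": 0, "rx": 0, "ry": 0, "rz": -0.46, "fingers": 1},
  {"dx": -1, "dy": -0.95, "dz": 0, "rx": 0, "ry": 0, "rz": -0.46, "fingers": 1},
  {"dx": -1, "dy": -0.95, "dz": 0, "rx": 0, "ry": 0, "rz": -0.46, "fingers": 1},
  {"dx": -1, "dy": -0.95, "dz": 0, "rx": 0, "ry": 0, "rz": -0.46, "fingers": 1},
])

```text
t: 1.23
position: [0.2861, 0.2942, 0.2317]
orientation: [0.018, 1.0, 0.0, 0.0]
ft_force: [0.5, 0.8, -0.7]
finger_gap: 0.0853
gripper_force: 0.0
```

Request:
arm_command([
  {"dx": -0.48, "dy": -0.71, "dz": 0, "rx": 0, "ry": 0, "rz": 0, "fingers": 1},
  {"dx": -0.48, "dy": -0.71, "dz": 0, "rx": 0, "ry": 0, "rz": 0, "fingers": 1},
  {"dx": -0.48, "dy": -0.71, "dz": 0, "rx": 0, "ry": 0, "rz": 0, "fingers": 1},
])

```text
t: 1.6
position: [0.3555, 0.1847, 0.2313]
orientation: [0.019, 1.0, -0.0, 0.0]
ft_force: [-0.3, 0.2, -0.5]
finger_gap: 0.0854
gripper_force: 0.0
```

Request:
arm_command([
  {"dx": -0.48, "dy": -0.71, "dz": 0, "rx": 0, "ry": 0, "rz": 0, "fingers": 1},
  {"dx": -0.48, "dy": -0.71, "dz": 0, "rx": 0, "ry": 0, "rz": 0, "fingers": 1},
  {"dx": -0.48, "dy": -0.71, "dz": 0, "rx": 0, "ry": 0, "rz": 0, "fingers": 1},
])

```text
t: 1.98
position: [0.424, 0.0763, 0.2309]
orientation: [0.019, 1.0, -0.0, -0.0]
ft_force: [-0.3, 0.4, -0.3]
finger_gap: 0.0855
gripper_force: 0.0
```

Request:
arm_command([
  {"dx": -0.48, "dy": -0.71, "dz": 0, "rx": 0, "ry": 0, "rz": 0, "fingers": 1},
  {"dx": -0.48, "dy": -0.71, "dz": 0, "rx": 0, "ry": 0, "rz": 0, "fingers": 1},
  {"dx": -0.48, "dy": -0.71, "dz": 0, "rx": 0, "ry": 0, "rz": 0, "fingers": 1},
])

```text
t: 2.35
position: [0.4924, -0.0317, 0.2304]
orientation: [0.018, 1.0, 0.0, -0.0]
ft_force: [-0.2, 0.7, -0.0]
finger_gap: 0.0857
gripper_force: 0.0
```

Run:
```python
from h import *
st();wlook(['red','white','black','grey'],'w2.png')
go(.434,-.034,.12,178)
for n in ['button_near_grip','chill','panel']:
    for r in env.place_of('wrist',n): print(n,round(r['confidence'],2),np.round(toworld('wrist',r['xyz'])[0],3))
```

```text
t2.4 [ 0.4924 -0.0317  0.2304] psi 178.0 gap 0.086 F [-0.2  0.7 -0. ] g 0 j6 -0.03 tilt [-0.001  0.   ]
('red', 852, 433, -33, 58, 'size', 55, 13, 'ang', 4.7)
('red', 443, 666, -41, 57, 'size', 55, 13, 'ang', 11.0)
('white', 3626, 517, -6, 36, 'size', 201, 46, 'ang', -1.1)
('white', 3518, 511, -66, 36, 'size', 191, 46, 'ang', -2.0)
('black', 7358, 416, 170, 35, 'size', 139, 60, 'ang', 7.8)
('black', 1369, 549, -38, 64, 'size', 70, 16, 'ang', -1.9)
('black', 189, 490, -73, 250, 'size', 21, 1, 'ang', -2.8)
('black', 194, 493, 12, 250, 'size', 22, 3, 'ang', -9.1)
('black', 257, 663, -36, 52, 'size', 55, 12, 'ang', 23.7)
('grey', 83, 433, -33, 59, 'size', 9, 8, 'ang', 87.8)
('grey', 13048, 547, -37, 36, 'size', 206, 79, 'ang', -2.0)
 go dx 0.382 dy -0.035 dz 0.738 rz 0.001 rows>=2.0
button_near_grip 0.93 [ 0.431 -0.033  0.051]
button_near_grip 0.71 [ 0.607  0.172 -0.001]
chill 0.54 [0.665 0.416 0.001]
chill 0.18 [0.542 0.169 0.045]
panel 0.97 [ 0.548 -0.036  0.024]
panel 0.52 [0.604 0.174 0.002]
```

View pics/w2.png

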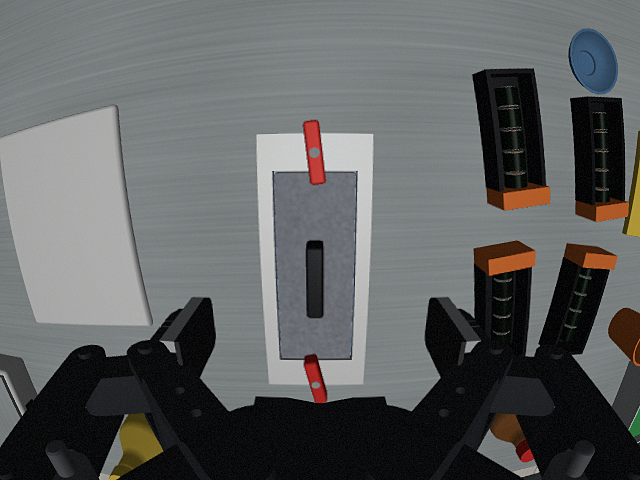

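The wrist view shows both red buttons at (314,152) and (316,378), the panel between them, and all four trays with clear step directions. Next I grip the near button.

Request:
arm_command([
  {"dx": 0.395, "dy": -0.03, "dz": 0.87, "rx": 0, "ry": 0, "rz": -0.15, "fingers": 0.45},
  {"dx": 0.395, "dy": -0.03, "dz": 0.87, "rx": 0, "ry": 0, "rz": -0.15, "fingers": 0.45},
  {"dx": 0.395, "dy": -0.03, "dz": 0.87, "rx": 0, "ry": 0, "rz": -0.15, "fingers": 0.45},
  {"dx": 0.395, "dy": -0.03, "dz": 0.87, "rx": 0, "ry": 0, "rz": -0.15, "fingers": 0.45},
])

```text
t: 3.05
position: [0.4294, -0.0321, 0.1]
orientation: [-0.043, 0.999, 0.0, -0.001]
ft_force: [0.1, 0.2, -0.3]
finger_gap: 0.0382
gripper_force: 0.0
```

Request:
arm_command([
  {"dx": 0, "dy": 0, "dz": 0.2, "rx": 0, "ry": 0, "rz": 0, "fingers": 0.45},
  {"dx": 0, "dy": 0, "dz": 0.4, "rx": 0, "ry": 0, "rz": 0, "fingers": 0.45},
  {"dx": 0, "dy": 0, "dz": 0.4, "rx": 0, "ry": 0, "rz": 0, "fingers": 0.45},
])

```text
t: 3.42
position: [0.4312, -0.0328, 0.0407]
orientation: [-0.043, 0.999, 0.0, -0.001]
ft_force: [0.2, -0.1, -0.2]
finger_gap: 0.0381
gripper_force: 0.0
```

Request:
arm_command([
  {"dx": 0, "dy": 0, "dz": 0, "rx": 0, "ry": 0, "rz": 0, "fingers": 0},
  {"dx": 0, "dy": 0, "dz": 0, "rx": 0, "ry": 0, "rz": 0, "fingers": 0},
  {"dx": 0, "dy": 0, "dz": 0, "rx": 0, "ry": 0, "rz": 0, "fingers": 0},
  {"dx": 0, "dy": 0, "dz": 0, "rx": 0, "ry": 0, "rz": 0, "fingers": 0},
], force=30)

```text
t: 3.92
position: [0.4331, -0.0345, 0.0429]
orientation: [-0.042, 0.999, -0.001, 0.002]
ft_force: [0.0, -3.9, 7.0]
finger_gap: 0.0131
gripper_force: 33.6
```

```bash
python3 -c "
from h import *
st()"
```

```text
t3.9 [ 0.4331 -0.0345  0.0429] psi 184.8 gap 0.013 F [ 0.  -3.9  7. ] g 34 j6 -0.16 tilt [ 0.004 -0.002]
```

Request:
arm_command([
  {"dx": 0, "dy": 0, "dz": -0.02, "rx": 0, "ry": 0, "rz": -0.2, "fingers": 0},
  {"dx": 0, "dy": 0, "dz": -0.02, "rx": 0, "ry": 0, "rz": -0.4, "fingers": 0},
  {"dx": 0, "dy": 0, "dz": -0.02, "rx": 0, "ry": 0, "rz": -0.6, "fingers": 0},
  {"dx": 0, "dy": 0, "dz": -0.02, "rx": 0, "ry": 0, "rz": -0.8, "fingers": 0},
  {"dx": 0, "dy": 0, "dz": -0.02, "rx": 0, "ry": 0, "rz": -0.95, "fingers": 0},
])

```text
t: 4.55
position: [0.4332, -0.0352, 0.0431]
orientation: [-0.405, 0.914, -0.002, 0.0]
ft_force: [10.7, -8.2, -21.3]
finger_gap: 0.0127
gripper_force: 31.9
```

Request:
arm_command([
  {"dx": 0, "dy": 0, "dz": 0, "rx": 0, "ry": 0, "rz": -0.2, "fingers": 0},
  {"dx": 0, "dy": 0, "dz": 0, "rx": 0, "ry": 0, "rz": -0.4, "fingers": 0},
  {"dx": 0, "dy": 0, "dz": 0, "rx": 0, "ry": 0, "rz": -0.6, "fingers": 0},
  {"dx": 0, "dy": 0, "dz": 0, "rx": 0, "ry": 0, "rz": -0.8, "fingers": 0},
  {"dx": 0, "dy": 0, "dz": 0, "rx": 0, "ry": 0, "rz": -0.93, "fingers": 0},
])

```text
t: 5.18
position: [0.4339, -0.0356, 0.0432]
orientation: [-0.704, 0.71, -0.003, -0.0]
ft_force: [13.5, -9.2, -23.7]
finger_gap: 0.0128
gripper_force: 31.5
```

```bash
python3 -c "
from h import *
st()"
```

```text
t5.2 [ 0.4339 -0.0356  0.0432] psi 269.6 gap 0.013 F [ 13.5  -9.2 -23.7] g 32 j6 -1.64 tilt [ 0.004 -0.004]
```

Request:
arm_command([
  {"dx": 0, "dy": 0, "dz": 0, "rx": 0, "ry": 0, "rz": 0, "fingers": 0.45},
  {"dx": 0, "dy": 0, "dz": 0, "rx": 0, "ry": 0, "rz": 0, "fingers": 0.45},
  {"dx": 0, "dy": 0, "dz": -0.6, "rx": 0, "ry": 0, "rz": 0, "fingers": 0.45},
  {"dx": 0, "dy": 0, "dz": -0.6, "rx": 0, "ry": 0, "rz": 0, "fingers": 0.45},
  {"dx": 0, "dy": 0, "dz": -0.6, "rx": 0, "ry": 0, "rz": 0, "fingers": 0.45},
])

```text
t: 5.8
position: [0.433, -0.0336, 0.1367]
orientation: [-0.704, 0.711, -0.002, 0.002]
ft_force: [-0.8, 0.4, -0.7]
finger_gap: 0.0385
gripper_force: 0.0
```

Request:
arm_command([
  {"dx": 0, "dy": -0.78, "dz": 0, "rx": 0, "ry": 0, "rz": 0.88, "fingers": 0.45},
  {"dx": 0, "dy": -0.78, "dz": 0, "rx": 0, "ry": 0, "rz": 0.88, "fingers": 0.45},
  {"dx": 0, "dy": -0.78, "dz": 0, "rx": 0, "ry": 0, "rz": 0.88, "fingers": 0.45},
  {"dx": 0, "dy": -0.78, "dz": 0, "rx": 0, "ry": 0, "rz": 0.88, "fingers": 0.45},
  {"dx": 0, "dy": -0.78, "dz": 0, "rx": 0, "ry": 0, "rz": 0.88, "fingers": 0.45},
])

```text
t: 6.42
position: [0.5478, -0.0346, 0.1326]
orientation: [-0.422, 0.907, 0.001, -0.001]
ft_force: [0.1, 0.8, -0.5]
finger_gap: 0.0385
gripper_force: 0.0
```

Request:
arm_command([
  {"dx": -0.467, "dy": -0.62, "dz": 0, "rx": 0, "ry": 0, "rz": 0.87, "fingers": 0.45},
  {"dx": -0.467, "dy": -0.62, "dz": 0, "rx": 0, "ry": 0, "rz": 0.87, "fingers": 0.45},
  {"dx": -0.467, "dy": -0.62, "dz": 0, "rx": 0, "ry": 0, "rz": 0.87, "fingers": 0.45},
  {"dx": -0.467, "dy": -0.62, "dz": 0, "rx": 0, "ry": 0, "rz": 0.87, "fingers": 0.45},
  {"dx": -0.467, "dy": -0.62, "dz": 0, "rx": 0, "ry": 0, "rz": 0.87, "fingers": 0.45},
])

```text
t: 7.05
position: [0.6643, -0.0412, 0.1331]
orientation: [-0.095, 0.996, 0.0, -0.0]
ft_force: [0.3, 0.1, 0.1]
finger_gap: 0.0384
gripper_force: 0.0
```

```bash
python3 -c "
from h import *
st();wlook(['red','black'])
go(.667,-.041,.0425,191)"
```

```text
t7.0 [ 0.6643 -0.0412  0.1331] psi 190.9 gap 0.038 F [0.3 0.1 0.1] g 0 j6 -0.25 tilt [-0.001  0.   ]
('red', 1529, 668, -43, 58, 'size', 55, 13, 'ang', 10.8)
('red', 153, 684, 110, 142, 'size', 199, 12, 'ang', 60.2)
('black', 768, 565, -18, 34, 'size', 174, 37, 'ang', -2.2)
('black', 3255, 551, -39, 64, 'size', 70, 16, 'ang', -1.9)
('black', 84, 598, -238, 8, 'size', 50, 3, 'ang', -1.3)
('black', 91, 649, -68, 33, 'size', 27, 3, 'ang', 87.6)
('black', 99, 641, -48, 54, 'size', 13, 3, 'ang', -77.8)
('black', 5946, 714, -223, 97, 'size', 59, 26, 'ang', 30.8)
('black', 70250, 655, -43, 234, 'size', 134, 25, 'ang', -79.3)
 go dx -0.019 dy -0.002 dz 0.606 rz -0.002 rows>=1.5
```

Request:
arm_command([
  {"dx": -0.023, "dy": -0.01, "dz": 0.3, "rx": 0, "ry": 0, "rz": 0, "fingers": 0.45},
  {"dx": -0.023, "dy": -0.01, "dz": 0.6, "rx": 0, "ry": 0, "rz": 0, "fingers": 0.45},
  {"dx": -0.023, "dy": -0.01, "dz": 0.6, "rx": 0, "ry": 0, "rz": 0, "fingers": 0.45},
])

```text
t: 7.48
position: [0.665, -0.0419, 0.0401]
orientation: [-0.094, 0.996, 0.001, -0.004]
ft_force: [0.2, 0.0, -0.2]
finger_gap: 0.0385
gripper_force: 0.0
```

Request:
arm_command([
  {"dx": 0, "dy": 0, "dz": 0, "rx": 0, "ry": 0, "rz": 0, "fingers": 0},
  {"dx": 0, "dy": 0, "dz": 0, "rx": 0, "ry": 0, "rz": 0, "fingers": 0},
  {"dx": 0, "dy": 0, "dz": 0, "rx": 0, "ry": 0, "rz": 0, "fingers": 0},
  {"dx": 0, "dy": 0, "dz": 0, "rx": 0, "ry": 0, "rz": 0, "fingers": 0},
])

```text
t: 7.98
position: [0.6696, -0.0423, 0.0464]
orientation: [-0.093, 0.996, -0.0, 0.002]
ft_force: [-0.9, 0.3, 8.0]
finger_gap: 0.0126
gripper_force: 33.3
```

Request:
arm_command([
  {"dx": 0, "dy": 0, "dz": 0, "rx": 0, "ry": 0, "rz": -0.2, "fingers": 0},
  {"dx": 0, "dy": 0, "dz": 0, "rx": 0, "ry": 0, "rz": -0.4, "fingers": 0},
  {"dx": 0, "dy": 0, "dz": 0, "rx": 0, "ry": 0, "rz": -0.6, "fingers": 0},
  {"dx": 0, "dy": 0, "dz": 0, "rx": 0, "ry": 0, "rz": -0.8, "fingers": 0},
  {"dx": 0, "dy": 0, "dz": 0, "rx": 0, "ry": 0, "rz": -0.9, "fingers": 0},
])

```text
t: 8.6
position: [0.669, -0.0414, 0.0464]
orientation: [-0.434, 0.901, 0.0, 0.002]
ft_force: [-3.0, 2.3, 9.0]
finger_gap: 0.0126
gripper_force: 33.4
```

Request:
arm_command([
  {"dx": 0, "dy": 0, "dz": 0, "rx": 0, "ry": 0, "rz": -0.2, "fingers": 0},
  {"dx": 0, "dy": 0, "dz": 0, "rx": 0, "ry": 0, "rz": -0.4, "fingers": 0},
  {"dx": 0, "dy": 0, "dz": 0, "rx": 0, "ry": 0, "rz": -0.6, "fingers": 0},
  {"dx": 0, "dy": 0, "dz": 0, "rx": 0, "ry": 0, "rz": -0.83, "fingers": 0},
  {"dx": 0, "dy": 0, "dz": 0, "rx": 0, "ry": 0, "rz": -0.83, "fingers": 0},
])

```text
t: 9.22
position: [0.6681, -0.0411, 0.0464]
orientation: [-0.699, 0.715, 0.0, 0.001]
ft_force: [-5.0, 2.8, 11.1]
finger_gap: 0.0129
gripper_force: 33.6
```

Request:
arm_command([
  {"dx": 0, "dy": 0, "dz": 0, "rx": 0, "ry": 0, "rz": 0, "fingers": 0.45},
  {"dx": 0, "dy": 0, "dz": 0, "rx": 0, "ry": 0, "rz": 0, "fingers": 0.45},
  {"dx": 0, "dy": 0, "dz": -0.8, "rx": 0, "ry": 0, "rz": 0, "fingers": 0.45},
  {"dx": 0, "dy": 0, "dz": -0.8, "rx": 0, "ry": 0, "rz": 0, "fingers": 0.45},
  {"dx": 0, "dy": 0, "dz": -0.8, "rx": 0, "ry": 0, "rz": 0, "fingers": 0.45},
])

```text
t: 9.85
position: [0.6711, -0.0425, 0.1699]
orientation: [-0.698, 0.716, -0.004, 0.003]
ft_force: [0.2, -0.1, -0.3]
finger_gap: 0.0382
gripper_force: 0.0
```

```bash
python3 -c "
from h import *
st()
p,d=shot('top');P=cloud('top',d)
for k in ['red','black','yellow','orange']:
  for b in blobs(p,P,k,(0.005,.1)):
    if 350<b[2]<750: print(b)
go(.55,-.038,.13,178)"
```

```text
t9.8 [ 0.6711 -0.0425  0.1699] psi 268.5 gap 0.038 F [ 0.2 -0.1 -0.3] g 0 j6 -1.61 tilt [ 0.01  -0.001]
('black', 114, 716, 174, 79, 'size', 43, 14, 'ang', -57.5)
('black', 151, 703, -226, 87, 'size', 49, 14, 'ang', 63.6)
('black', 96, 695, 427, 56, 'size', 34, 8, 'ang', -61.4)
('black', 80, 658, 394, 51, 'size', 51, 15, 'ang', -35.1)
('black', 789, 612, 290, 35, 'size', 137, 57, 'ang', -6.5)
('black', 692, 616, 175, 35, 'size', 119, 55, 'ang', 7.7)
('black', 847, 431, 299, 35, 'size', 135, 58, 'ang', 6.4)
('black', 299, 401, -510, 22, 'size', 115, 22, 'ang', -8.5)
('black', 772, 410, 168, 35, 'size', 120, 56, 'ang', 7.8)
('yellow', 886, 465, 409, 36, 'size', 60, 19, 'ang', -7.8)
('orange', 179, 672, 413, 72, 'size', 64, 63, 'ang', 61.8)
('orange', 137, 553, 296, 47, 'size', 56, 18, 'ang', 82.0)
('orange', 136, 547, 166, 46, 'size', 54, 17, 'ang', -82.7)
('orange', 127, 492, 305, 46, 'size', 57, 16, 'ang', -83.9)
('orange', 128, 478, 177, 45, 'size', 55, 16, 'ang', -82.7)
 go dx -0.009 dy 0.801 dz 0.240 rz 2.012 rows>=8.5
```

Request:
arm_command([
  {"dx": 0, "dy": 0.4, "dz": 0, "rx": 0, "ry": 0, "rz": 1, "fingers": 0.45},
  {"dx": 0, "dy": 0.4, "dz": 0, "rx": 0, "ry": 0, "rz": 1, "fingers": 0.45},
  {"dx": 0, "dy": 0.4, "dz": 0, "rx": 0, "ry": 0, "rz": 1, "fingers": 0.45},
  {"dx": 0, "dy": 0.4, "dz": 0, "rx": 0, "ry": 0, "rz": 1, "fingers": 0.45},
  {"dx": 0, "dy": 0.4, "dz": 0, "rx": 0, "ry": 0, "rz": 1, "fingers": 0.45},
])

```text
t: 10.52
position: [0.6076, -0.0406, 0.162]
orientation: [-0.371, 0.929, 0.001, -0.001]
ft_force: [-0.9, 0.3, -0.4]
finger_gap: 0.0383
gripper_force: 0.0
```

Request:
arm_command([
  {"dx": 0.28, "dy": 0.285, "dz": 0, "rx": 0, "ry": 0, "rz": 1, "fingers": 0.45},
  {"dx": 0.28, "dy": 0.285, "dz": 0, "rx": 0, "ry": 0, "rz": 1, "fingers": 0.45},
  {"dx": 0.28, "dy": 0.285, "dz": 0, "rx": 0, "ry": 0, "rz": 1, "fingers": 0.45},
  {"dx": 0.28, "dy": 0.285, "dz": 0, "rx": 0, "ry": 0, "rz": 1, "fingers": 0.45},
  {"dx": 0.28, "dy": 0.285, "dz": 0, "rx": 0, "ry": 0, "rz": 1, "fingers": 0.45},
])

```text
t: 11.15
position: [0.5481, -0.0386, 0.163]
orientation: [0.012, 1.0, 0.0, -0.001]
ft_force: [0.0, 0.9, -0.2]
finger_gap: 0.0386
gripper_force: 0.0
```

```bash
python3 -c "
from h import *
st();wlook(['red','black','grey','white'],'w3.png')
go(.551,-.038,.042,178)"
```

```text
t11.2 [ 0.5481 -0.0386  0.163 ] psi 178.6 gap 0.039 F [ 0.   0.9 -0.2] g 0 j6 -0.05 tilt [-0.001  0.   ]
('red', 1354, 434, -34, 58, 'size', 55, 13, 'ang', 89.6)
('red', 767, 667, -43, 58, 'size', 55, 14, 'ang', 87.9)
('black', 183, 441, -34, 54, 'size', 52, 1, 'ang', -89.7)
('black', 2268, 550, -38, 64, 'size', 69, 15, 'ang', -1.9)
('black', 44107, 546, -39, 246, 'size', 128, 32, 'ang', 88.7)
('black', 647, 661, -43, 53, 'size', 54, 4, 'ang', 89.8)
('grey', 136, 434, -34, 59, 'size', 9, 8, 'ang', -42.3)
('grey', 21774, 557, -45, 36, 'size', 213, 92, 'ang', -1.9)
('white', 10966, 506, -37, 36, 'size', 178, 106, 'ang', -2.1)
('white', 186, 648, -36, 36, 'size', 80, 20, 'ang', 82.7)
('white', 145, 667, -40, 36, 'size', 64, 22, 'ang', 77.2)
 go dx -0.020 dy 0.004 dz 0.807 rz 0.014 rows>=1.9
```

View pics/w3.png

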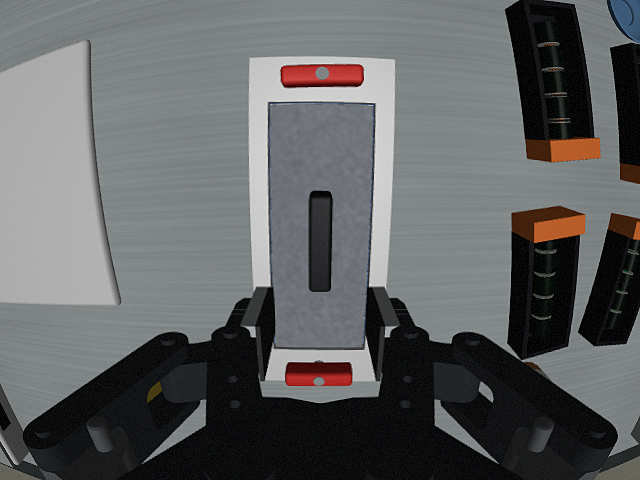

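Both buttons are now across at (322,75) and (319,374). Now I grip and lift the panel.

Request:
arm_command([
  {"dx": -0.015, "dy": 0.004, "dz": 0.4, "rx": 0, "ry": 0, "rz": 0.013, "fingers": 0.45},
  {"dx": -0.015, "dy": 0.004, "dz": 0.79, "rx": 0, "ry": 0, "rz": 0.013, "fingers": 0.45},
  {"dx": -0.015, "dy": 0.004, "dz": 0.79, "rx": 0, "ry": 0, "rz": 0.013, "fingers": 0.45},
  {"dx": -0.015, "dy": 0.004, "dz": 0.79, "rx": 0, "ry": 0, "rz": 0.013, "fingers": 0.45},
])

```text
t: 11.7
position: [0.5517, -0.0381, 0.0471]
orientation: [0.017, 1.0, -0.0, 0.001]
ft_force: [-0.2, 0.6, 0.1]
finger_gap: 0.0382
gripper_force: 0.0
```

Request:
arm_command([
  {"dx": 0, "dy": 0, "dz": 0, "rx": 0, "ry": 0, "rz": 0, "fingers": 0},
  {"dx": 0, "dy": 0, "dz": 0, "rx": 0, "ry": 0, "rz": 0, "fingers": 0},
  {"dx": 0, "dy": 0, "dz": 0, "rx": 0, "ry": 0, "rz": 0, "fingers": 0},
  {"dx": 0, "dy": 0, "dz": 0, "rx": 0, "ry": 0, "rz": 0, "fingers": 0},
], force=60)

```text
t: 12.2
position: [0.5528, -0.0385, 0.0484]
orientation: [0.018, 1.0, -0.001, 0.003]
ft_force: [-0.4, -1.1, 5.2]
finger_gap: 0.0141
gripper_force: 60.7
```

Request:
arm_command([
  {"dx": 0, "dy": 0, "dz": -0.07, "rx": 0, "ry": 0, "rz": 0, "fingers": 0},
  {"dx": 0, "dy": 0, "dz": -0.14, "rx": 0, "ry": 0, "rz": 0, "fingers": 0},
  {"dx": 0, "dy": 0, "dz": -0.35, "rx": 0, "ry": 0, "rz": 0, "fingers": 0},
  {"dx": 0, "dy": 0, "dz": -0.5, "rx": 0, "ry": 0, "rz": 0, "fingers": 0},
  {"dx": 0, "dy": 0, "dz": -0.5, "rx": 0, "ry": 0, "rz": 0, "fingers": 0},
])

```text
t: 12.82
position: [0.552, -0.0381, 0.1226]
orientation: [0.018, 1.0, -0.0, 0.002]
ft_force: [0.4, -0.0, -4.8]
finger_gap: 0.0141
gripper_force: 59.5
```

```bash
python3 -c "
from h import *
st()
go(.497,-.340,.1,180)"
```

```text
t12.8 [ 0.552  -0.0381  0.1226] psi 177.9 gap 0.014 F [ 0.4 -0.  -4.8] g 60 j6 -0.03 tilt [ 0.004 -0.   ]
 go dx 0.295 dy -2.025 dz 0.150 rz -0.046 rows>=4.9
```

Request:
arm_command([
  {"dx": 0.1, "dy": -0.34, "dz": 0, "rx": 0, "ry": 0, "rz": 0, "fingers": 0},
  {"dx": 0.1, "dy": -0.68, "dz": 0, "rx": 0, "ry": 0, "rz": -0.04, "fingers": 0},
  {"dx": 0.1, "dy": -0.68, "dz": 0, "rx": 0, "ry": 0, "rz": -0.04, "fingers": 0},
])

```text
t: 13.2
position: [0.5311, -0.1421, 0.1191]
orientation: [0.004, 1.0, -0.0, -0.001]
ft_force: [0.3, 0.4, -3.7]
finger_gap: 0.0144
gripper_force: 60.1
```

Request:
arm_command([
  {"dx": 0.1, "dy": -0.34, "dz": 0, "rx": 0, "ry": 0, "rz": 0, "fingers": 0},
  {"dx": 0.1, "dy": -0.68, "dz": 0, "rx": 0, "ry": 0, "rz": 0, "fingers": 0},
  {"dx": 0.1, "dy": -0.68, "dz": 0, "rx": 0, "ry": 0, "rz": 0, "fingers": 0},
])

```text
t: 13.58
position: [0.5161, -0.2435, 0.1191]
orientation: [0.004, 1.0, 0.0, -0.001]
ft_force: [-0.4, 1.2, -4.2]
finger_gap: 0.0142
gripper_force: 60.6
```

Request:
arm_command([
  {"dx": 0.1, "dy": -0.34, "dz": 0, "rx": 0, "ry": 0, "rz": 0, "fingers": 0},
  {"dx": 0.1, "dy": -0.68, "dz": 0, "rx": 0, "ry": 0, "rz": 0, "fingers": 0},
  {"dx": 0.1, "dy": -0.68, "dz": 0, "rx": 0, "ry": 0, "rz": 0, "fingers": 0},
])

```text
t: 13.95
position: [0.501, -0.3448, 0.1191]
orientation: [0.004, 1.0, 0.0, -0.0]
ft_force: [-0.6, 0.8, -4.9]
finger_gap: 0.0142
gripper_force: 61.1
```

```bash
python3 -c "
from h import *
st()
go(.497,-.340,.0365,180)
p,d=shot('wrist','w4.png')"
```

```text
t13.9 [ 0.501  -0.3448  0.1191] psi 179.6 gap 0.014 F [-0.6  0.8 -4.9] g 61 j6 -0.60 tilt [-0.001  0.   ]
 go dx 0.027 dy 0.032 dz 0.551 rz -0.009 rows>=1.3
```

View pics/w4.png

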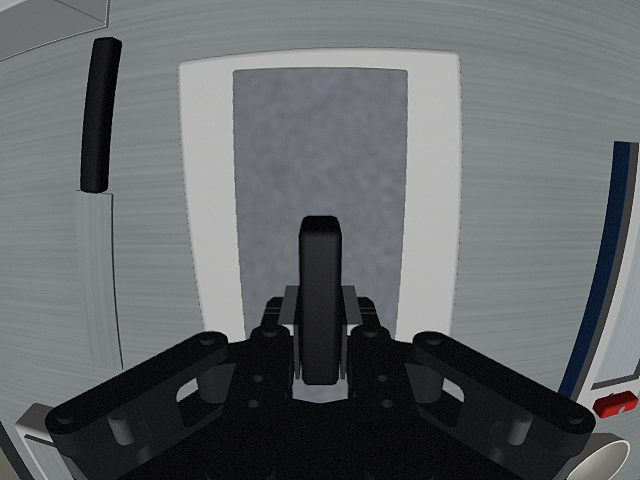

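The panel hangs centred over the board (board edges at 185 and 455 px), so I lower it.

Request:
arm_command([
  {"dx": 0.027, "dy": 0.03, "dz": 0.3, "rx": 0, "ry": 0, "rz": 0, "fingers": 0},
  {"dx": 0.027, "dy": 0.03, "dz": 0.45, "rx": 0, "ry": 0, "rz": 0, "fingers": 0},
  {"dx": 0.027, "dy": 0.03, "dz": 0.55, "rx": 0, "ry": 0, "rz": 0, "fingers": 0},
  {"dx": 0.027, "dy": 0.03, "dz": 0.56, "rx": 0, "ry": 0, "rz": 0, "fingers": 0},
])

```text
t: 14.5
position: [0.4974, -0.3373, 0.0361]
orientation: [0.001, 1.0, 0.0, -0.0]
ft_force: [0.2, 0.3, -3.9]
finger_gap: 0.0143
gripper_force: 62.5
```

Request:
arm_command([
  {"dx": 0, "dy": 0, "dz": 0, "rx": 0, "ry": 0, "rz": 0, "fingers": 0.4},
  {"dx": 0, "dy": 0, "dz": 0, "rx": 0, "ry": 0, "rz": 0, "fingers": 0.4},
  {"dx": 0, "dy": 0, "dz": 0, "rx": 0, "ry": 0, "rz": 0, "fingers": 0.4},
  {"dx": 0, "dy": 0, "dz": -1, "rx": 0, "ry": 0, "rz": 0, "fingers": 0.4},
  {"dx": 0, "dy": 0, "dz": -1, "rx": 0, "ry": 0, "rz": 0, "fingers": 0.4},
])

```text
t: 15.12
position: [0.4966, -0.3385, 0.1624]
orientation: [0.002, 1.0, 0.0, -0.001]
ft_force: [1.3, -0.3, -0.2]
finger_gap: 0.0342
gripper_force: 0.0
```

Request:
arm_command([
  {"dx": -0.2, "dy": 1, "dz": -0.3, "rx": 0, "ry": 0, "rz": 0, "fingers": 1},
  {"dx": -0.2, "dy": 1, "dz": -0.3, "rx": 0, "ry": 0, "rz": 0, "fingers": 1},
  {"dx": -0.2, "dy": 1, "dz": -0.3, "rx": 0, "ry": 0, "rz": 0, "fingers": 1},
  {"dx": -0.2, "dy": 1, "dz": -0.3, "rx": 0, "ry": 0, "rz": 0, "fingers": 1},
])

```text
t: 15.62
position: [0.5287, -0.1872, 0.2079]
orientation: [0.001, 1.0, -0.0, 0.001]
ft_force: [0.4, 0.1, -0.1]
finger_gap: 0.0851
gripper_force: 0.0
```

Request:
arm_command([
  {"dx": -0.2, "dy": 1, "dz": 0, "rx": 0, "ry": 0, "rz": 0, "fingers": 1},
  {"dx": -0.2, "dy": 1, "dz": 0, "rx": 0, "ry": 0, "rz": 0, "fingers": 1},
  {"dx": -0.2, "dy": 1, "dz": 0, "rx": 0, "ry": 0, "rz": 0, "fingers": 1},
  {"dx": -0.2, "dy": 1, "dz": 0, "rx": 0, "ry": 0, "rz": 0, "fingers": 1},
])

```text
t: 16.12
position: [0.5587, -0.0384, 0.2058]
orientation: [0.001, 1.0, -0.0, -0.0]
ft_force: [-0.2, -0.3, 0.1]
finger_gap: 0.0855
gripper_force: 0.0
```

Request:
arm_command([
  {"dx": -0.2, "dy": 1, "dz": 0, "rx": 0, "ry": 0, "rz": 0, "fingers": 1},
  {"dx": -0.2, "dy": 1, "dz": 0, "rx": 0, "ry": 0, "rz": 0, "fingers": 1},
  {"dx": -0.2, "dy": 1, "dz": 0, "rx": 0, "ry": 0, "rz": 0, "fingers": 1},
  {"dx": -0.2, "dy": 1, "dz": 0, "rx": 0, "ry": 0, "rz": 0, "fingers": 1},
])

```text
t: 16.62
position: [0.5896, 0.1108, 0.2056]
orientation: [0.002, 1.0, -0.0, -0.0]
ft_force: [0.5, -0.7, 0.0]
finger_gap: 0.0855
gripper_force: 0.0
```

```bash
python3 -c "
from h import *
st()
p,d=shot('top','top2.png');P=cloud('top',d)
for k in ['grey','black','yellow','orange']:
  for b in blobs(p,P,k,(0.005,.1)):
    if 350<b[2]<700 and -450<b[3]: print(b)
print('wrist');wlook(['black','orange'],'w5.png',.3)
"
```

```text
t16.6 [0.5896 0.1108 0.2056] psi 179.8 gap 0.086 F [ 0.5 -0.7  0. ] g 0 j6 0.19 tilt [-0.001 -0.001]
('grey', 52, 651, -41, 29, 'size', 76, 5, 'ang', 88.2)
('grey', 162, 506, -244, 15, 'size', 270, 73, 'ang', -13.3)
('grey', 29, 598, 321, 37, 'size', 70, 4, 'ang', -7.0)
('grey', 1606, 495, -336, 26, 'size', 195, 77, 'ang', -0.1)
('black', 184, 682, 430, 57, 'size', 53, 23, 'ang', -32.5)
('black', 84, 658, 394, 50, 'size', 51, 13, 'ang', -36.1)
('black', 124, 604, 310, 34, 'size', 76, 20, 'ang', -4.0)
('black', 167, 495, -335, 54, 'size', 66, 17, 'ang', -0.4)
('black', 27, 465, 403, 26, 'size', 53, 4, 'ang', -4.9)
('black', 614, 423, 307, 34, 'size', 124, 48, 'ang', 11.1)
('yellow', 873, 465, 410, 37, 'size', 59, 18, 'ang', -8.1)
('orange', 177, 670, 413, 72, 'size', 63, 63, 'ang', 79.0)
('orange', 63, 554, 310, 46, 'size', 28, 18, 'ang', 85.0)
('orange', 96, 491, 311, 46, 'size', 44, 16, 'ang', -84.0)
wrist
('black', 5708, 438, 172, 35, 'size', 100, 59, 'ang', 7.2)
('black', 7205, 435, 299, 35, 'size', 132, 60, 'ang', 6.4)
('black', 2071, 552, 14, 31, 'size', 266, 2, 'ang', -2.0)
('b
[... 193 characters left out ...]
, 174, 35, 'size', 141, 59, 'ang', 7.4)
('black', 7620, 613, 289, 35, 'size', 140, 60, 'ang', -7.0)
('black', 1709, 660, 394, 66, 'size', 63, 26, 'ang', -31.4)
('black', 2679, 587, 65, 247, 'size', 23, 14, 'ang', 36.4)
('black', 2218, 587, 153, 248, 'size', 23, 15, 'ang', -37.7)
('black', 1776, 717, 178, 83, 'size', 50, 22, 'ang', -73.4)
('black', 203, 724, 180, 122, 'size', 19, 9, 'ang', -76.3)
('orange', 1420, 479, 177, 44, 'size', 58, 18, 'ang', -82.6)
('orange', 961, 492, 305, 44, 'size', 59, 18, 'ang', -84.7)
('orange', 1444, 546, 166, 44, 'size', 58, 19, 'ang', -83.7)
('orange', 970, 553, 296, 44, 'size', 58, 18, 'ang', 83.6)
('orange', 726, 721, 181, 106, 'size', 43, 22, 'ang', -79.4)
```

View pics/top2.png

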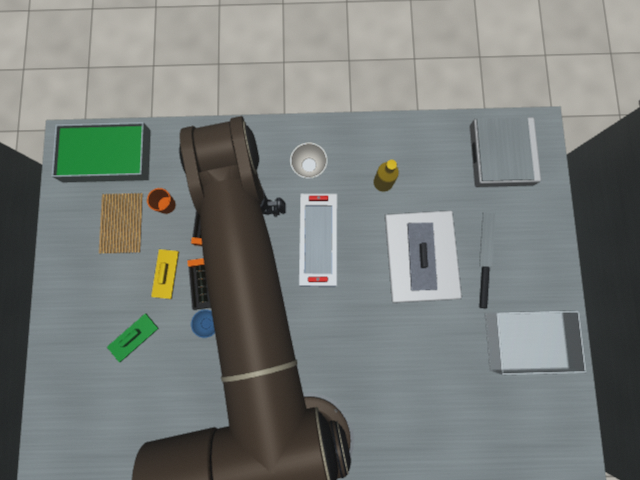

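The panel lies on the board at (423,256) with the well clear and both buttons across. Next is tray A, the one nearest the base at the far side.

Request:
arm_command([
  {"dx": -0.113, "dy": 0.42, "dz": 0.6, "rx": 0, "ry": 0, "rz": -0.167, "fingers": 1},
  {"dx": -0.113, "dy": 0.42, "dz": 0.6, "rx": 0, "ry": 0, "rz": -0.167, "fingers": 1},
  {"dx": -0.113, "dy": 0.42, "dz": 0.6, "rx": 0, "ry": 0, "rz": -0.167, "fingers": 1},
  {"dx": -0.113, "dy": 0.42, "dz": 0.6, "rx": 0, "ry": 0, "rz": -0.167, "fingers": 1},
])

```text
t: 17.23
position: [0.6067, 0.1721, 0.1173]
orientation: [-0.062, 0.998, -0.0, 0.0]
ft_force: [-0.3, 0.3, 0.5]
finger_gap: 0.0856
gripper_force: 0.0
```

```bash
python3 -c "
from h import *
st()
wlook(['black','orange'],None,.3,(.005,.06))
go(.6065,.174,.014,187.3)
"
```

```text
t17.2 [0.6067 0.1721 0.1173] psi 187.2 gap 0.086 F [-0.3  0.3  0.5] g 0 j6 0.15 tilt [ 0.001 -0.   ]
('black', 116, 482, 17, 35, 'size', 65, 2, 'ang', -1.6)
('black', 3826, 564, 14, 22, 'size', 244, 3, 'ang', -1.9)
('black', 2701, 455, 175, 35, 'size', 57, 26, 'ang', -82.7)
('black', 7914, 443, 301, 35, 'size', 82, 61, 'ang', 6.7)
('black', 124, 467, -71, 33, 'size', 53, 23, 'ang', -31.8)
('black', 233, 513, -76, 35, 'size', 125, 4, 'ang', -1.8)
('black', 128, 465, 402, 19, 'size', 59, 7, 'ang', -3.5)
('black', 179, 586, -79, 28, 'size', 128, 4, 'ang', -2.4)
('black', 14117, 617, 176, 36, 'size', 122, 58, 'ang', 7.3)
('black', 10354, 622, 288, 36, 'size', 122, 60, 'ang', -6.9)
('black', 160, 662, -39, 48, 'size', 55, 12, 'ang', 76.6)
('black', 518, 715, 182, 19, 'size', 48, 18, 'ang', -84.8)
('orange', 2765, 478, 178, 44, 'size', 57, 20, 'ang', -82.1)
('orange', 1840, 493, 306, 45, 'size', 60, 19, 'ang', -82.0)
('orange', 2589, 547, 167, 44, 'size', 57, 18, 'ang', -82.8)
('orange', 1933, 553, 297, 45, 'size', 58, 18, 'ang', 83.5)
('orange', 144, 661, 438, 59, 'size', 24, 4, 'ang', 20.9)
 go dx 0.004 dy 0.013 dz 0.694 rz -0.003 rows>=1.7
```

Request:
arm_command([
  {"dx": 0, "dy": 0.018, "dz": 0.35, "rx": 0, "ry": 0, "rz": 0, "fingers": 1},
  {"dx": 0, "dy": 0.018, "dz": 0.68, "rx": 0, "ry": 0, "rz": 0, "fingers": 1},
  {"dx": 0, "dy": 0.018, "dz": 0.68, "rx": 0, "ry": 0, "rz": 0, "fingers": 1},
  {"dx": 0, "dy": 0.018, "dz": 0.68, "rx": 0, "ry": 0, "rz": 0, "fingers": 1},
])

```text
t: 17.77
position: [0.6076, 0.1761, 0.0172]
orientation: [-0.063, 0.998, 0.0, 0.002]
ft_force: [0.4, 0.5, 0.9]
finger_gap: 0.0855
gripper_force: 0.0
```

Request:
arm_command([
  {"dx": 0, "dy": 0, "dz": 0, "rx": 0, "ry": 0, "rz": 0, "fingers": 0.5},
  {"dx": 0, "dy": 0, "dz": 0, "rx": 0, "ry": 0, "rz": 0, "fingers": 0.5},
  {"dx": 0, "dy": 0, "dz": 0, "rx": 0, "ry": 0, "rz": 0, "fingers": 0.5},
  {"dx": 0, "dy": 0, "dz": 0, "rx": 0, "ry": 0, "rz": 0, "fingers": 0.5},
], force=70)

```text
t: 18.27
position: [0.6078, 0.1766, 0.0174]
orientation: [-0.063, 0.998, 0.0, 0.002]
ft_force: [-0.5, -1.4, 7.8]
finger_gap: 0.0562
gripper_force: 76.2
```

```bash
python3 -c "
from h import *
st()
"
```

```text
t18.3 [0.6078 0.1766 0.0174] psi 187.3 gap 0.056 F [-0.5 -1.4  7.8] g 76 j6 0.16 tilt [0.005 0.   ]
```

Request:
arm_command([
  {"dx": 0, "dy": 0, "dz": -0.3, "rx": 0, "ry": 0, "rz": 0, "fingers": 0.5},
  {"dx": 0, "dy": 0, "dz": -0.6, "rx": 0, "ry": 0, "rz": 0, "fingers": 0.5},
  {"dx": 0, "dy": 0, "dz": -0.7, "rx": 0, "ry": 0, "rz": 0, "fingers": 0.5},
  {"dx": 0, "dy": 0, "dz": -0.7, "rx": 0, "ry": 0, "rz": 0, "fingers": 0.5},
])

```text
t: 18.77
position: [0.6065, 0.1767, 0.12]
orientation: [-0.063, 0.998, 0.0, 0.001]
ft_force: [-0.8, 0.4, -3.3]
finger_gap: 0.0558
gripper_force: 76.0
```

Request:
arm_command([
  {"dx": 0.16, "dy": -0.34, "dz": 0, "rx": 0, "ry": 0, "rz": 0, "fingers": 0.5},
  {"dx": 0.316, "dy": -0.68, "dz": 0, "rx": 0, "ry": 0, "rz": 0, "fingers": 0.5},
  {"dx": 0.316, "dy": -0.68, "dz": 0, "rx": 0, "ry": 0, "rz": 0, "fingers": 0.5},
])

```text
t: 19.15
position: [0.5693, 0.0661, 0.1168]
orientation: [-0.061, 0.998, -0.0, -0.002]
ft_force: [0.3, 1.4, -2.6]
finger_gap: 0.0561
gripper_force: 76.1
```

Request:
arm_command([
  {"dx": 0.16, "dy": -0.34, "dz": 0, "rx": 0, "ry": 0, "rz": 0.1, "fingers": 0.5},
  {"dx": 0.316, "dy": -0.68, "dz": 0, "rx": 0, "ry": 0, "rz": 0.207, "fingers": 0.5},
  {"dx": 0.316, "dy": -0.68, "dz": 0, "rx": 0, "ry": 0, "rz": 0.207, "fingers": 0.5},
  {"dx": 0.316, "dy": -0.68, "dz": 0, "rx": 0, "ry": 0, "rz": 0.207, "fingers": 0.5},
])

```text
t: 19.65
position: [0.5374, -0.0376, 0.1179]
orientation: [0.018, 1.0, 0.0, -0.001]
ft_force: [0.3, 0.4, -3.4]
finger_gap: 0.0558
gripper_force: 76.4
```

```bash
python3 -c "
from h import *
st()
wlook(['black','orange','red','white'],'w6.png',.2,(.02,.2))
go(.5395,-.038,.0415,178)
"
```

```text
t19.6 [ 0.5374 -0.0376  0.1179] psi 177.9 gap 0.056 F [ 0.3  0.4 -3.4] g 76 j6 -0.03 tilt [-0.002  0.001]
('black', 57476, 535, -37, 195, 'size', 130, 31, 'ang', 88.2)
('orange', 9800, 476, -35, 145, 'size', 58, 19, 'ang', 88.9)
('red', 2104, 434, -34, 58, 'size', 55, 14, 'ang', -89.8)
('white', 7483, 442, -34, 36, 'size', 107, 50, 'ang', 88.2)
('white', 2094, 458, -35, 27, 'size', 77, 11, 'ang', 87.9)
('white', 200, 501, -65, 135, 'size', 13, 1, 'ang', -0.2)
('white', 81, 593, -79, 36, 'size', 142, 12, 'ang', -17.2)
 go dx -0.013 dy -0.006 dz 0.511 rz 0.000 rows>=1.2
```

View pics/w6.png

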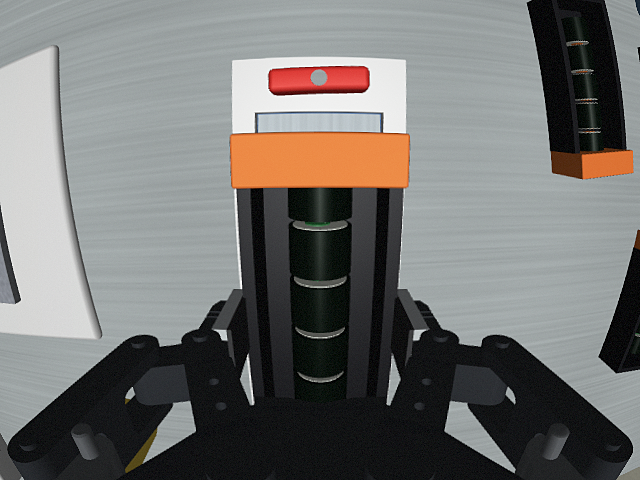

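Tray A is square over the well with its step at (320,160), so I lower it.

Request:
arm_command([
  {"dx": -0.013, "dy": -0.004, "dz": 0.3, "rx": 0, "ry": 0, "rz": 0, "fingers": 0.5},
  {"dx": -0.013, "dy": -0.004, "dz": 0.45, "rx": 0, "ry": 0, "rz": 0, "fingers": 0.5},
  {"dx": -0.013, "dy": -0.004, "dz": 0.5, "rx": 0, "ry": 0, "rz": 0, "fingers": 0.5},
  {"dx": -0.013, "dy": -0.004, "dz": 0.515, "rx": 0, "ry": 0, "rz": 0, "fingers": 0.5},
])

```text
t: 20.2
position: [0.5399, -0.0377, 0.0419]
orientation: [0.017, 1.0, 0.0, -0.0]
ft_force: [-0.2, -0.0, -2.5]
finger_gap: 0.0565
gripper_force: 76.4
```

Request:
arm_command([
  {"dx": 0, "dy": 0, "dz": 0, "rx": 0, "ry": 0, "rz": 0, "fingers": 0.9},
  {"dx": 0, "dy": 0, "dz": 0, "rx": 0, "ry": 0, "rz": 0, "fingers": 0.9},
  {"dx": 0, "dy": 0, "dz": 0, "rx": 0, "ry": 0, "rz": 0, "fingers": 0.9},
  {"dx": 0, "dy": 0, "dz": -0.8, "rx": 0, "ry": 0, "rz": 0, "fingers": 1},
  {"dx": 0, "dy": 0, "dz": -0.8, "rx": 0, "ry": 0, "rz": 0, "fingers": 1},
])

```text
t: 20.82
position: [0.5393, -0.0386, 0.1637]
orientation: [0.018, 1.0, 0.0, -0.0]
ft_force: [1.1, 0.7, 0.4]
finger_gap: 0.0852
gripper_force: 0.0
```

```bash
python3 -c "
from h import *
st()
wlook(['black','orange','red'],None,.2,(.02,.1))
go(.4185,.169,.12,187.4)
"
```

```text
t20.8 [ 0.5393 -0.0386  0.1637] psi 177.9 gap 0.085 F [1.1 0.7 0.4] g 0 j6 -0.04 tilt [-0.  0.]
('black', 146, 445, -35, 62, 'size', 52, 1, 'ang', 89.5)
('black', 13090, 553, -39, 68, 'size', 122, 58, 'ang', -1.9)
('black', 474, 643, -42, 43, 'size', 78, 27, 'ang', 88.2)
('black', 673, 665, -43, 63, 'size', 54, 3, 'ang', 89.5)
('orange', 2424, 482, -36, 76, 'size', 57, 18, 'ang', 87.9)
('red', 1371, 438, -35, 65, 'size', 55, 13, 'ang', 89.8)
('red', 692, 671, -43, 67, 'size', 54, 13, 'ang', 88.7)
 go dx 0.880 dy 1.355 dz 0.338 rz -0.210 rows>=4.0
```

Request:
arm_command([
  {"dx": 0.44, "dy": 0.68, "dz": 0, "rx": 0, "ry": 0, "rz": 0, "fingers": 1},
  {"dx": 0.44, "dy": 0.68, "dz": 0, "rx": 0, "ry": 0, "rz": 0, "fingers": 1},
  {"dx": 0.44, "dy": 0.68, "dz": 0, "rx": 0, "ry": 0, "rz": 0, "fingers": 1},
])

```text
t: 21.25
position: [0.4757, 0.0681, 0.1628]
orientation: [0.016, 1.0, 0.0, 0.0]
ft_force: [-0.0, -0.8, -0.2]
finger_gap: 0.0855
gripper_force: 0.0
```

Request:
arm_command([
  {"dx": 0.44, "dy": 0.68, "dz": 0.33, "rx": 0, "ry": 0, "rz": -0.21, "fingers": 1},
  {"dx": 0.44, "dy": 0.68, "dz": 0.33, "rx": 0, "ry": 0, "rz": -0.21, "fingers": 1},
  {"dx": 0.44, "dy": 0.68, "dz": 0.33, "rx": 0, "ry": 0, "rz": -0.21, "fingers": 1},
  {"dx": 0.44, "dy": 0.68, "dz": 0.33, "rx": 0, "ry": 0, "rz": -0.21, "fingers": 1},
  {"dx": 0.44, "dy": 0.68, "dz": 0.33, "rx": 0, "ry": 0, "rz": -0.21, "fingers": 1},
])

```text
t: 21.88
position: [0.4164, 0.1693, 0.1133]
orientation: [-0.064, 0.998, 0.0, 0.001]
ft_force: [-0.4, 0.3, 0.0]
finger_gap: 0.0854
gripper_force: 0.0
```

```bash
python3 -c "
from h import *
st()
wlook(['black','orange','red'],None,.3,(.005,.1))
go(.4185,.169,.014,187.4)
"
```

```text
t21.9 [0.4164 0.1693 0.1133] psi 187.3 gap 0.085 F [-0.4  0.3  0. ] g 0 j6 0.26 tilt [0.002 0.   ]
('black', 12885, 410, 168, 35, 'size', 122, 58, 'ang', 7.2)
('black', 202, 321, 437, 10, 'size', 49, 19, 'ang', 15.1)
('black', 11268, 423, 298, 35, 'size', 122, 60, 'ang', 6.2)
('black', 2094, 453, -4, 21, 'size', 159, 79, 'ang', 38.6)
('black', 179, 428, -31, 48, 'size', 55, 12, 'ang', 76.4)
('black', 94, 460, 402, 16, 'size', 53, 4, 'ang', -8.7)
('black', 3350, 532, -38, 58, 'size', 97, 60, 'ang', -2.1)
('black', 406, 643, 11, 21, 'size', 83, 2, 'ang', -2.3)
('orange', 1113, 478, -35, 67, 'size', 59, 26, 'ang', -83.0)
('orange', 1946, 478, 177, 43, 'size', 57, 19, 'ang', -82.3)
('red', 826, 433, -34, 57, 'size', 56, 14, 'ang', 89.4)
 go dx -0.013 dy -0.003 dz 0.662 rz -0.003 rows>=1.6
```

Request:
arm_command([
  {"dx": -0.013, "dy": 0, "dz": 0.35, "rx": 0, "ry": 0, "rz": 0, "fingers": 1},
  {"dx": -0.013, "dy": 0, "dz": 0.65, "rx": 0, "ry": 0, "rz": 0, "fingers": 1},
  {"dx": -0.013, "dy": 0, "dz": 0.65, "rx": 0, "ry": 0, "rz": 0, "fingers": 1},
  {"dx": -0.013, "dy": 0, "dz": 0.65, "rx": 0, "ry": 0, "rz": 0, "fingers": 1},
])

```text
t: 22.42
position: [0.4183, 0.1701, 0.0167]
orientation: [-0.064, 0.998, 0.0, 0.001]
ft_force: [-0.2, -0.4, 1.4]
finger_gap: 0.0855
gripper_force: 0.0
```

Request:
arm_command([
  {"dx": 0, "dy": 0, "dz": 0, "rx": 0, "ry": 0, "rz": 0, "fingers": 0.5},
  {"dx": 0, "dy": 0, "dz": 0, "rx": 0, "ry": 0, "rz": 0, "fingers": 0.5},
  {"dx": 0, "dy": 0, "dz": 0, "rx": 0, "ry": 0, "rz": 0, "fingers": 0.5},
  {"dx": 0, "dy": 0, "dz": 0, "rx": 0, "ry": 0, "rz": 0, "fingers": 0.5},
])

```text
t: 22.92
position: [0.4185, 0.1706, 0.0173]
orientation: [-0.064, 0.998, 0.0, 0.002]
ft_force: [-1.3, -2.0, 7.7]
finger_gap: 0.0562
gripper_force: 74.1
```

Request:
arm_command([
  {"dx": 0, "dy": 0, "dz": -0.3, "rx": 0, "ry": 0, "rz": 0, "fingers": 0.5},
  {"dx": 0, "dy": 0, "dz": -0.6, "rx": 0, "ry": 0, "rz": 0, "fingers": 0.5},
  {"dx": 0, "dy": 0, "dz": -0.9, "rx": 0, "ry": 0, "rz": 0, "fingers": 0.5},
  {"dx": 0, "dy": 0, "dz": -0.9, "rx": 0, "ry": 0, "rz": 0, "fingers": 0.5},
])

```text
t: 23.42
position: [0.4191, 0.1712, 0.1543]
orientation: [-0.065, 0.998, 0.001, 0.004]
ft_force: [0.4, 0.0, -2.7]
finger_gap: 0.0562
gripper_force: 77.1
```

```bash
python3 -c "
from h import *
st()
go(.5615,-.0385,.15,178)
"
```

```text
t23.4 [0.4191 0.1712 0.1543] psi 187.4 gap 0.056 F [ 0.4  0.  -2.7] g 77 j6 0.26 tilt [0.007 0.003]
 go dx -0.761 dy -1.509 dz 0.031 rz 0.209 rows>=4.1
```

Request:
arm_command([
  {"dx": -0.19, "dy": -0.38, "dz": 0, "rx": 0, "ry": 0, "rz": 0, "fingers": 0.5},
  {"dx": -0.38, "dy": -0.755, "dz": 0, "rx": 0, "ry": 0, "rz": 0, "fingers": 0.5},
  {"dx": -0.38, "dy": -0.755, "dz": 0, "rx": 0, "ry": 0, "rz": 0, "fingers": 0.5},
  {"dx": -0.38, "dy": -0.755, "dz": 0, "rx": 0, "ry": 0, "rz": 0, "fingers": 0.5},
])

```text
t: 23.92
position: [0.4874, 0.065, 0.149]
orientation: [-0.064, 0.998, 0.0, -0.001]
ft_force: [-0.1, 0.6, -1.1]
finger_gap: 0.0561
gripper_force: 77.0
```

Request:
arm_command([
  {"dx": -0.19, "dy": -0.38, "dz": 0, "rx": 0, "ry": 0, "rz": 0.1, "fingers": 0.5},
  {"dx": -0.38, "dy": -0.755, "dz": 0, "rx": 0, "ry": 0, "rz": 0.209, "fingers": 0.5},
  {"dx": -0.38, "dy": -0.755, "dz": 0, "rx": 0, "ry": 0, "rz": 0.209, "fingers": 0.5},
  {"dx": -0.38, "dy": -0.755, "dz": 0, "rx": 0, "ry": 0, "rz": 0.209, "fingers": 0.5},
  {"dx": -0.38, "dy": -0.755, "dz": 0, "rx": 0, "ry": 0, "rz": 0.209, "fingers": 0.5},
])

```text
t: 24.55
position: [0.5583, -0.0381, 0.15]
orientation: [0.016, 1.0, 0.0, -0.0]
ft_force: [-0.2, 1.2, -1.6]
finger_gap: 0.0561
gripper_force: 77.0
```

```bash
python3 -c "
from h import *
st()
wlook(['black','orange','red'],'w7.png',.2,(.02,.22))
go(.5612,-.0385,.0755,178)
"
```

```text
t24.6 [ 0.5583 -0.0381  0.15  ] psi 178.1 gap 0.056 F [-0.2  1.2 -1.6] g 77 j6 -0.04 tilt [-0.001  0.   ]
('black', 46483, 556, -39, 211, 'size', 126, 31, 'ang', 88.1)
('orange', 934, 479, -36, 68, 'size', 57, 18, 'ang', 88.2)
('orange', 236, 609, -58, 148, 'size', 11, 2, 'ang', -89.2)
('orange', 244, 610, -22, 148, 'size', 11, 3, 'ang', 84.6)
('red', 1568, 434, -35, 58, 'size', 55, 14, 'ang', 89.3)
 go dx -0.018 dy -0.002 dz 0.498 rz 0.003 rows>=1.2
```

View pics/w7.png

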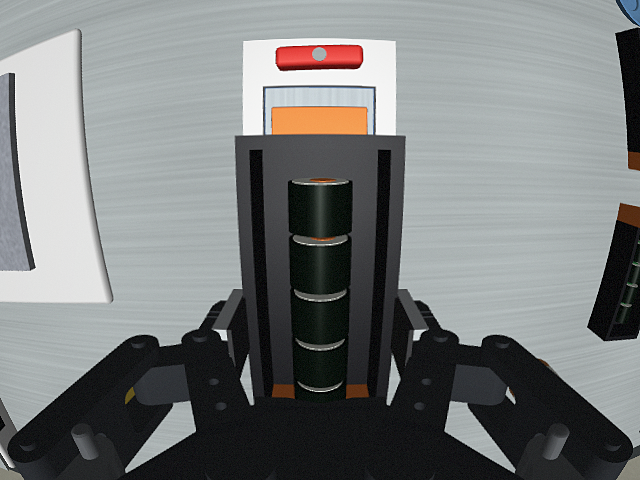

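Tray B is aligned over tray A (held end at row 137, lower step at (318,120)), so I lower it.

Request:
arm_command([
  {"dx": -0.025, "dy": -0.002, "dz": 0.25, "rx": 0, "ry": 0, "rz": 0.003, "fingers": 0.5},
  {"dx": -0.025, "dy": -0.002, "dz": 0.4, "rx": 0, "ry": 0, "rz": 0.003, "fingers": 0.5},
  {"dx": -0.025, "dy": -0.002, "dz": 0.48, "rx": 0, "ry": 0, "rz": 0.003, "fingers": 0.5},
  {"dx": -0.025, "dy": -0.002, "dz": 0.5, "rx": 0, "ry": 0, "rz": 0.003, "fingers": 0.5},
])

```text
t: 25.1
position: [0.5621, -0.0393, 0.0753]
orientation: [0.018, 1.0, 0.0, -0.001]
ft_force: [-9.7, 2.9, 12.0]
finger_gap: 0.0562
gripper_force: 78.6
```

Request:
arm_command([
  {"dx": 0, "dy": 0, "dz": 0, "rx": 0, "ry": 0, "rz": 0, "fingers": 0.9},
  {"dx": 0, "dy": 0, "dz": 0, "rx": 0, "ry": 0, "rz": 0, "fingers": 0.9},
  {"dx": 0, "dy": 0, "dz": 0, "rx": 0, "ry": 0, "rz": 0, "fingers": 0.9},
  {"dx": 0, "dy": 0, "dz": -0.8, "rx": 0, "ry": 0, "rz": 0, "fingers": 1},
  {"dx": 0, "dy": 0, "dz": -0.8, "rx": 0, "ry": 0, "rz": 0, "fingers": 1},
])

```text
t: 25.72
position: [0.5626, -0.0402, 0.1965]
orientation: [0.019, 1.0, -0.0, -0.0]
ft_force: [0.8, 0.1, 0.0]
finger_gap: 0.0853
gripper_force: 0.0
```

Request:
arm_command([
  {"dx": 0, "dy": 0, "dz": 0, "rx": 0, "ry": 0, "rz": 0, "fingers": 1},
])

```text
t: 25.85
position: [0.5656, -0.0404, 0.2009]
orientation: [0.019, 1.0, -0.0, 0.005]
ft_force: [0.3, 0.9, -0.6]
finger_gap: 0.0853
gripper_force: 0.0
```

```bash
python3 -c "
from h import *
st()
wlook(['black','orange','red'],None,.2,(.02,.13))
go(.6135,.2885,.19,173)
"
```

```text
t25.9 [ 0.5656 -0.0404  0.2009] psi 177.8 gap 0.085 F [ 0.3  0.9 -0.6] g 0 j6 -0.03 tilt [ 0.01  -0.001]
('black', 196, 439, -35, 52, 'size', 52, 1, 'ang', 89.6)
('black', 80, 449, -34, 29, 'size', 66, 1, 'ang', 88.1)
('black', 14316, 552, -39, 90, 'size', 123, 58, 'ang', -2.3)
('black', 237, 659, -42, 51, 'size', 54, 3, 'ang', 88.4)
('black', 462, 737, -18, 44, 'size', 81, 21, 'ang', -86.6)
('orange', 1782, 477, -36, 65, 'size', 57, 17, 'ang', 88.1)
('orange', 1681, 621, -41, 99, 'size', 58, 18, 'ang', 87.5)
('red', 1022, 432, -34, 55, 'size', 55, 14, 'ang', 89.5)
('red', 672, 665, -42, 54, 'size', 54, 13, 'ang', 87.8)
 go dx -0.244 dy 2.203 dz 0.054 rz 0.108 rows>=5.3
```

Request:
arm_command([
  {"dx": -0.08, "dy": 0.735, "dz": 0, "rx": 0, "ry": 0, "rz": 0, "fingers": 1},
  {"dx": -0.08, "dy": 0.735, "dz": 0, "rx": 0, "ry": 0, "rz": 0, "fingers": 1},
  {"dx": -0.08, "dy": 0.735, "dz": 0, "rx": 0, "ry": 0, "rz": 0, "fingers": 1},
])

```text
t: 26.28
position: [0.5786, 0.0722, 0.1933]
orientation: [0.017, 1.0, 0.0, -0.001]
ft_force: [-0.5, 0.0, 0.6]
finger_gap: 0.0855
gripper_force: 0.0
```

Request:
arm_command([
  {"dx": -0.08, "dy": 0.735, "dz": 0, "rx": 0, "ry": 0, "rz": 0, "fingers": 1},
  {"dx": -0.08, "dy": 0.735, "dz": 0, "rx": 0, "ry": 0, "rz": 0, "fingers": 1},
  {"dx": -0.08, "dy": 0.735, "dz": 0, "rx": 0, "ry": 0, "rz": 0, "fingers": 1},
])

```text
t: 26.65
position: [0.5949, 0.1811, 0.1933]
orientation: [0.017, 1.0, -0.0, -0.001]
ft_force: [0.3, -0.3, 0.5]
finger_gap: 0.0855
gripper_force: 0.0
```

Request:
arm_command([
  {"dx": -0.08, "dy": 0.735, "dz": 0.53, "rx": 0, "ry": 0, "rz": 0.108, "fingers": 1},
  {"dx": -0.08, "dy": 0.735, "dz": 0.53, "rx": 0, "ry": 0, "rz": 0.108, "fingers": 1},
  {"dx": -0.08, "dy": 0.735, "dz": 0.53, "rx": 0, "ry": 0, "rz": 0.108, "fingers": 1},
  {"dx": -0.08, "dy": 0.735, "dz": 0.53, "rx": 0, "ry": 0, "rz": 0.108, "fingers": 1},
  {"dx": -0.08, "dy": 0.735, "dz": 0.53, "rx": 0, "ry": 0, "rz": 0.108, "fingers": 1},
])

```text
t: 27.28
position: [0.612, 0.2875, 0.1169]
orientation: [0.062, 0.998, 0.0, 0.001]
ft_force: [-0.2, 0.3, -0.1]
finger_gap: 0.0855
gripper_force: 0.0
```

```bash
python3 -c "
from h import *
st()
wlook(['black','orange','yellow'],None,.25,(.005,.06))
go(.6135,.2885,.017,173)
"
```

```text
t27.3 [0.612  0.2875 0.1169] psi 172.9 gap 0.085 F [-0.2  0.3 -0.1] g 0 j6 0.56 tilt [0.001 0.   ]
('black', 3635, 466, 303, 35, 'size', 60, 37, 'ang', -89.4)
('black', 208, 489, 377, 10, 'size', 82, 2, 'ang', -7.4)
('black', 722, 476, 401, 35, 'size', 41, 12, 'ang', 10.4)
('black', 661, 502, 307, 40, 'size', 56, 1, 'ang', -83.3)
('black', 15115, 622, 289, 35, 'size', 122, 58, 'ang', -6.7)
('black', 2121, 649, 400, 56, 'size', 49, 14, 'ang', -59.0)
('black', 111, 684, 427, 21, 'size', 45, 11, 'ang', -44.1)
('black', 710, 693, 429, 55, 'size', 26, 7, 'ang', -53.6)
('black', 1066, 717, 200, 44, 'size', 40, 10, 'ang', 41.3)
('orange', 2834, 492, 306, 44, 'size', 58, 20, 'ang', -83.5)
('orange', 2924, 553, 297, 44, 'size', 58, 18, 'ang', 83.0)
('orange', 101, 685, 430, 7, 'size', 27, 5, 'ang', -44.9)
('yellow', 7524, 476, 408, 38, 'size', 36, 16, 'ang', -8.1)
 go dx -0.008 dy 0.007 dz 0.668 rz -0.002 rows>=1.6
```

Request:
arm_command([
  {"dx": -0.005, "dy": 0.013, "dz": 0.35, "rx": 0, "ry": 0, "rz": 0, "fingers": 1},
  {"dx": -0.005, "dy": 0.013, "dz": 0.67, "rx": 0, "ry": 0, "rz": 0, "fingers": 1},
  {"dx": -0.005, "dy": 0.013, "dz": 0.67, "rx": 0, "ry": 0, "rz": 0, "fingers": 1},
  {"dx": -0.005, "dy": 0.013, "dz": 0.67, "rx": 0, "ry": 0, "rz": 0, "fingers": 1},
])

```text
t: 27.82
position: [0.6136, 0.2908, 0.0177]
orientation: [0.062, 0.998, 0.001, 0.001]
ft_force: [1.0, -0.1, 0.9]
finger_gap: 0.0854
gripper_force: 0.0
```

Request:
arm_command([
  {"dx": 0, "dy": 0, "dz": 0, "rx": 0, "ry": 0, "rz": 0, "fingers": 0.5},
  {"dx": 0, "dy": 0, "dz": 0, "rx": 0, "ry": 0, "rz": 0, "fingers": 0.5},
  {"dx": 0, "dy": 0, "dz": 0, "rx": 0, "ry": 0, "rz": 0, "fingers": 0.5},
  {"dx": 0, "dy": 0, "dz": 0, "rx": 0, "ry": 0, "rz": 0, "fingers": 0.5},
])

```text
t: 28.32
position: [0.6138, 0.2913, 0.0181]
orientation: [0.061, 0.998, 0.001, 0.002]
ft_force: [-0.9, -1.5, 7.4]
finger_gap: 0.056
gripper_force: 76.4
```

Request:
arm_command([
  {"dx": 0, "dy": 0, "dz": -0.3, "rx": 0, "ry": 0, "rz": 0, "fingers": 0.5},
  {"dx": 0, "dy": 0, "dz": -0.6, "rx": 0, "ry": 0, "rz": 0, "fingers": 0.5},
  {"dx": 0, "dy": 0, "dz": -1, "rx": 0, "ry": 0, "rz": 0, "fingers": 0.5},
  {"dx": 0, "dy": 0, "dz": -1, "rx": 0, "ry": 0, "rz": 0, "fingers": 0.5},
])

```text
t: 28.82
position: [0.6148, 0.2922, 0.1722]
orientation: [0.061, 0.998, 0.003, 0.005]
ft_force: [0.4, 0.4, -2.9]
finger_gap: 0.0564
gripper_force: 76.0
```

```bash
python3 -c "
from h import *
st()
go(.5395,-.038,.18,178)
"
```

```text
t28.8 [0.6148 0.2922 0.1722] psi 173.0 gap 0.056 F [ 0.4  0.4 -2.9] g 76 j6 0.57 tilt [0.01  0.005]
 go dx 0.229 dy -2.246 dz -0.067 rz -0.111 rows>=5.4
```

Request:
arm_command([
  {"dx": 0.04, "dy": -0.37, "dz": -0.06, "rx": 0, "ry": 0, "rz": 0, "fingers": 0.5},
  {"dx": 0.076, "dy": -0.749, "dz": -0.06, "rx": 0, "ry": 0, "rz": 0, "fingers": 0.5},
  {"dx": 0.076, "dy": -0.749, "dz": -0.06, "rx": 0, "ry": 0, "rz": 0, "fingers": 0.5},
  {"dx": 0.076, "dy": -0.749, "dz": -0.06, "rx": 0, "ry": 0, "rz": 0, "fingers": 0.5},
])

```text
t: 29.32
position: [0.5871, 0.1807, 0.1736]
orientation: [0.061, 0.998, 0.0, -0.0]
ft_force: [-0.7, -0.4, -3.2]
finger_gap: 0.0563
gripper_force: 76.3
```

Request:
arm_command([
  {"dx": 0.04, "dy": -0.37, "dz": 0, "rx": 0, "ry": 0, "rz": 0, "fingers": 0.5},
  {"dx": 0.076, "dy": -0.749, "dz": 0, "rx": 0, "ry": 0, "rz": 0, "fingers": 0.5},
  {"dx": 0.076, "dy": -0.749, "dz": 0, "rx": 0, "ry": 0, "rz": 0, "fingers": 0.5},
  {"dx": 0.076, "dy": -0.749, "dz": 0, "rx": 0, "ry": 0, "rz": 0, "fingers": 0.5},
])

```text
t: 29.82
position: [0.5627, 0.0715, 0.1738]
orientation: [0.061, 0.998, 0.0, 0.0]
ft_force: [0.5, 1.0, -3.5]
finger_gap: 0.0563
gripper_force: 76.6
```

Request:
arm_command([
  {"dx": 0.04, "dy": -0.37, "dz": 0, "rx": 0, "ry": 0, "rz": -0.1, "fingers": 0.5},
  {"dx": 0.076, "dy": -0.749, "dz": 0, "rx": 0, "ry": 0, "rz": -0.111, "fingers": 0.5},
  {"dx": 0.076, "dy": -0.749, "dz": 0, "rx": 0, "ry": 0, "rz": -0.111, "fingers": 0.5},
  {"dx": 0.076, "dy": -0.749, "dz": 0, "rx": 0, "ry": 0, "rz": -0.111, "fingers": 0.5},
  {"dx": 0.076, "dy": -0.749, "dz": 0, "rx": 0, "ry": 0, "rz": -0.111, "fingers": 0.5},
])

```text
t: 30.45
position: [0.5378, -0.0379, 0.1739]
orientation: [0.016, 1.0, 0.0, -0.0]
ft_force: [-0.1, -0.3, -3.0]
finger_gap: 0.0559
gripper_force: 76.8
```

```bash
python3 -c "
from h import *
st()
wlook(['black','orange','red'],'w8.png',.2,(.02,.25))
go(.5388,-.0385,.11,178)
"
```

```text
t30.4 [ 0.5378 -0.0379  0.1739] psi 178.1 gap 0.056 F [-0.1 -0.3 -3. ] g 77 j6 -0.04 tilt [-0.  0.]
('black', 50679, 535, -38, 242, 'size', 128, 31, 'ang', 88.2)
('orange', 9635, 477, -36, 199, 'size', 58, 19, 'ang', 88.4)
('red', 1330, 434, -35, 58, 'size', 55, 14, 'ang', 89.8)
 go dx -0.008 dy -0.004 dz 0.426 rz 0.003 rows>=1.0
```

View pics/w8.png

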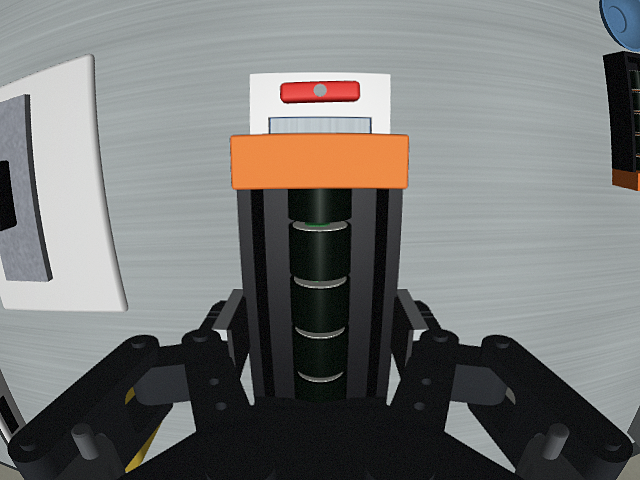

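Request:
arm_command([
  {"dx": -0.014, "dy": -0.004, "dz": 0.2, "rx": 0, "ry": 0, "rz": 0.003, "fingers": 0.5},
  {"dx": -0.014, "dy": -0.004, "dz": 0.33, "rx": 0, "ry": 0, "rz": 0.003, "fingers": 0.5},
  {"dx": -0.014, "dy": -0.004, "dz": 0.41, "rx": 0, "ry": 0, "rz": 0.003, "fingers": 0.5},
  {"dx": -0.014, "dy": -0.004, "dz": 0.425, "rx": 0, "ry": 0, "rz": 0.003, "fingers": 0.5},
])

```text
t: 31.0
position: [0.5393, -0.0394, 0.1102]
orientation: [0.018, 1.0, 0.0, -0.0]
ft_force: [-3.6, 0.7, 3.8]
finger_gap: 0.0557
gripper_force: 77.6
```

Request:
arm_command([
  {"dx": 0, "dy": 0, "dz": 0, "rx": 0, "ry": 0, "rz": 0, "fingers": 0.9},
  {"dx": 0, "dy": 0, "dz": 0, "rx": 0, "ry": 0, "rz": 0, "fingers": 0.9},
  {"dx": 0, "dy": 0, "dz": 0, "rx": 0, "ry": 0, "rz": 0, "fingers": 0.9},
  {"dx": 0, "dy": 0, "dz": -0.6, "rx": 0, "ry": 0, "rz": 0, "fingers": 1},
  {"dx": 0, "dy": 0, "dz": -0.6, "rx": 0, "ry": 0, "rz": 0, "fingers": 1},
])

```text
t: 31.62
position: [0.5401, -0.0403, 0.2035]
orientation: [0.019, 1.0, -0.0, 0.002]
ft_force: [0.4, 0.2, -0.4]
finger_gap: 0.0854
gripper_force: 0.0
```

Request:
arm_command([
  {"dx": 0, "dy": 0, "dz": 0, "rx": 0, "ry": 0, "rz": 0, "fingers": 1},
  {"dx": 0, "dy": 0, "dz": 0, "rx": 0, "ry": 0, "rz": 0, "fingers": 1},
])

```text
t: 31.88
position: [0.5391, -0.0402, 0.1996]
orientation: [0.019, 1.0, 0.0, -0.0]
ft_force: [0.5, -0.4, -0.8]
finger_gap: 0.0853
gripper_force: 0.0
```

```bash
python3 -c "
from h import *
st()
wlook(['black','orange','red'],None,.2,(.02,.18))
go(.4315,.2985,.2,186.4)
"
```

```text
t31.9 [ 0.5391 -0.0402  0.1996] psi 177.8 gap 0.085 F [ 0.5 -0.4 -0.8] g 0 j6 -0.04 tilt [-0.001  0.   ]
('black', 103, 440, -35, 53, 'size', 51, 1, 'ang', 88.7)
('black', 16566, 547, -40, 126, 'size', 122, 58, 'ang', -1.9)
('orange', 3204, 477, -38, 135, 'size', 57, 18, 'ang', 88.4)
('orange', 498, 627, -41, 101, 'size', 56, 7, 'ang', 87.8)
('red', 1046, 434, -35, 57, 'size', 54, 13, 'ang', 89.0)
('red', 582, 667, -43, 57, 'size', 55, 13, 'ang', 88.4)
 go dx 0.799 dy 2.229 dz -0.005 rz -0.190 rows>=5.7
```

Request:
arm_command([
  {"dx": 0.266, "dy": 0.743, "dz": 0, "rx": 0, "ry": 0, "rz": 0, "fingers": 1},
  {"dx": 0.266, "dy": 0.743, "dz": 0, "rx": 0, "ry": 0, "rz": 0, "fingers": 1},
  {"dx": 0.266, "dy": 0.743, "dz": 0, "rx": 0, "ry": 0, "rz": 0, "fingers": 1},
])

```text
t: 32.3
position: [0.5018, 0.0754, 0.199]
orientation: [0.016, 1.0, 0.0, -0.001]
ft_force: [1.2, -0.1, -0.0]
finger_gap: 0.0855
gripper_force: 0.0
```

Request:
arm_command([
  {"dx": 0.266, "dy": 0.743, "dz": 0, "rx": 0, "ry": 0, "rz": 0, "fingers": 1},
  {"dx": 0.266, "dy": 0.743, "dz": 0, "rx": 0, "ry": 0, "rz": 0, "fingers": 1},
  {"dx": 0.266, "dy": 0.743, "dz": 0, "rx": 0, "ry": 0, "rz": 0, "fingers": 1},
])

```text
t: 32.67
position: [0.4667, 0.1877, 0.1991]
orientation: [0.017, 1.0, -0.0, -0.001]
ft_force: [0.7, -0.3, 0.2]
finger_gap: 0.0854
gripper_force: 0.0
```

Request:
arm_command([
  {"dx": 0.266, "dy": 0.743, "dz": 0.53, "rx": 0, "ry": 0, "rz": -0.19, "fingers": 1},
  {"dx": 0.266, "dy": 0.743, "dz": 0.53, "rx": 0, "ry": 0, "rz": -0.19, "fingers": 1},
  {"dx": 0.266, "dy": 0.743, "dz": 0.53, "rx": 0, "ry": 0, "rz": -0.19, "fingers": 1},
  {"dx": 0.266, "dy": 0.743, "dz": 0.53, "rx": 0, "ry": 0, "rz": -0.19, "fingers": 1},
  {"dx": 0.266, "dy": 0.743, "dz": 0.53, "rx": 0, "ry": 0, "rz": -0.19, "fingers": 1},
])

```text
t: 33.3
position: [0.4333, 0.2974, 0.1216]
orientation: [-0.055, 0.998, 0.0, 0.001]
ft_force: [0.2, -0.4, -0.5]
finger_gap: 0.0852
gripper_force: 0.0
```

```bash
python3 -c "
from h import *
st()
wlook(['black','orange','yellow'],None,.25,(.005,.06))
go(.4315,.2985,.017,186.4)
"
```

```text
t33.3 [0.4333 0.2974 0.1216] psi 186.3 gap 0.085 F [ 0.2 -0.4 -0.5] g 0 j6 0.49 tilt [0.001 0.   ]
('black', 409, 274, 471, 10, 'size', 149, 53, 'ang', -26.8)
('black', 757, 282, 489, 36, 'size', 60, 14, 'ang', -34.6)
('black', 15952, 424, 298, 35, 'size', 123, 58, 'ang', 6.1)
('black', 382, 460, 381, 10, 'size', 138, 2, 'ang', -7.5)
('black', 685, 450, 404, 34, 'size', 37, 10, 'ang', -23.1)
('orange', 1869, 492, 306, 44, 'size', 57, 19, 'ang', -83.3)
('yellow', 7331, 454, 411, 38, 'size', 39, 16, 'ang', -8.4)
 go dx 0.013 dy 0.008 dz 0.699 rz -0.002 rows>=1.7
```

Request:
arm_command([
  {"dx": 0.01, "dy": 0.008, "dz": 0.35, "rx": 0, "ry": 0, "rz": 0, "fingers": 1},
  {"dx": 0.01, "dy": 0.008, "dz": 0.695, "rx": 0, "ry": 0, "rz": 0, "fingers": 1},
  {"dx": 0.01, "dy": 0.008, "dz": 0.695, "rx": 0, "ry": 0, "rz": 0, "fingers": 1},
  {"dx": 0.01, "dy": 0.008, "dz": 0.695, "rx": 0, "ry": 0, "rz": 0, "fingers": 1},
])

```text
t: 33.85
position: [0.432, 0.2997, 0.0188]
orientation: [-0.055, 0.998, 0.001, 0.001]
ft_force: [-0.0, 0.6, 1.1]
finger_gap: 0.0852
gripper_force: 0.0
```

Request:
arm_command([
  {"dx": 0, "dy": 0, "dz": 0, "rx": 0, "ry": 0, "rz": 0, "fingers": 0.5},
  {"dx": 0, "dy": 0, "dz": 0, "rx": 0, "ry": 0, "rz": 0, "fingers": 0.5},
  {"dx": 0, "dy": 0, "dz": 0, "rx": 0, "ry": 0, "rz": 0, "fingers": 0.5},
  {"dx": 0, "dy": 0, "dz": 0, "rx": 0, "ry": 0, "rz": 0, "fingers": 0.5},
])

```text
t: 34.35
position: [0.4321, 0.3002, 0.0193]
orientation: [-0.056, 0.998, 0.001, 0.002]
ft_force: [-1.4, -1.1, 9.9]
finger_gap: 0.0563
gripper_force: 74.6
```

Request:
arm_command([
  {"dx": 0, "dy": 0, "dz": -0.3, "rx": 0, "ry": 0, "rz": 0, "fingers": 0.5},
  {"dx": 0, "dy": 0, "dz": -0.6, "rx": 0, "ry": 0, "rz": 0, "fingers": 0.5},
  {"dx": 0, "dy": 0, "dz": -1, "rx": 0, "ry": 0, "rz": 0, "fingers": 0.5},
  {"dx": 0, "dy": 0, "dz": -1, "rx": 0, "ry": 0, "rz": 0, "fingers": 0.5},
])

```text
t: 34.85
position: [0.4329, 0.3012, 0.1725]
orientation: [-0.056, 0.998, 0.003, 0.004]
ft_force: [-0.6, -0.2, -2.0]
finger_gap: 0.0561
gripper_force: 76.9
```

```bash
python3 -c "
from h import *
st()
go(.561,-.0395,.21,178)
"
```

```text
t34.9 [0.4329 0.3012 0.1725] psi 186.4 gap 0.056 F [-0.6 -0.2 -2. ] g 77 j6 0.50 tilt [0.008 0.006]
 go dx -0.597 dy -2.352 dz -0.256 rz 0.187 rows>=5.9
```

Request:
arm_command([
  {"dx": -0.1, "dy": -0.39, "dz": -0.25, "rx": 0, "ry": 0, "rz": 0, "fingers": 0.5},
  {"dx": -0.2, "dy": -0.784, "dz": -0.25, "rx": 0, "ry": 0, "rz": 0, "fingers": 0.5},
  {"dx": -0.2, "dy": -0.784, "dz": -0.25, "rx": 0, "ry": 0, "rz": 0, "fingers": 0.5},
  {"dx": -0.2, "dy": -0.784, "dz": -0.25, "rx": 0, "ry": 0, "rz": 0, "fingers": 0.5},
])

```text
t: 35.35
position: [0.4733, 0.1855, 0.2034]
orientation: [-0.055, 0.998, 0.0, -0.001]
ft_force: [-0.3, 1.3, -3.2]
finger_gap: 0.0553
gripper_force: 77.0
```

Request:
arm_command([
  {"dx": -0.1, "dy": -0.39, "dz": 0, "rx": 0, "ry": 0, "rz": 0, "fingers": 0.5},
  {"dx": -0.2, "dy": -0.784, "dz": 0, "rx": 0, "ry": 0, "rz": 0, "fingers": 0.5},
  {"dx": -0.2, "dy": -0.784, "dz": 0, "rx": 0, "ry": 0, "rz": 0, "fingers": 0.5},
  {"dx": -0.2, "dy": -0.784, "dz": 0, "rx": 0, "ry": 0, "rz": 0, "fingers": 0.5},
])

```text
t: 35.85
position: [0.516, 0.0734, 0.2034]
orientation: [-0.056, 0.998, 0.0, -0.001]
ft_force: [0.1, 0.3, -2.2]
finger_gap: 0.0558
gripper_force: 77.0
```

Request:
arm_command([
  {"dx": -0.1, "dy": -0.39, "dz": 0, "rx": 0, "ry": 0, "rz": 0.1, "fingers": 0.5},
  {"dx": -0.2, "dy": -0.784, "dz": 0, "rx": 0, "ry": 0, "rz": 0.187, "fingers": 0.5},
  {"dx": -0.2, "dy": -0.784, "dz": 0, "rx": 0, "ry": 0, "rz": 0.187, "fingers": 0.5},
  {"dx": -0.2, "dy": -0.784, "dz": 0, "rx": 0, "ry": 0, "rz": 0.187, "fingers": 0.5},
  {"dx": -0.2, "dy": -0.784, "dz": 0, "rx": 0, "ry": 0, "rz": 0.187, "fingers": 0.5},
])

```text
t: 36.48
position: [0.559, -0.0391, 0.2041]
orientation: [0.016, 1.0, 0.0, -0.0]
ft_force: [-0.2, 0.6, -2.7]
finger_gap: 0.0557
gripper_force: 77.1
```

```bash
python3 -c "
from h import *
st()
wlook(['black','orange','red'],'w9.png',.2,(.02,.26))
go(.561,-.0395,.145,178)
"
```

```text
t36.5 [ 0.559  -0.0391  0.2041] psi 178.2 gap 0.056 F [-0.2  0.6 -2.7] g 77 j6 -0.04 tilt [-0.  0.]
('black', 36487, 558, -40, 238, 'size', 119, 26, 'ang', 88.4)
('orange', 1730, 478, -38, 136, 'size', 57, 18, 'ang', 88.2)
('orange', 257, 610, -60, 202, 'size', 11, 2, 'ang', 88.5)
('orange', 274, 611, -23, 202, 'size', 11, 2, 'ang', -89.7)
('red', 1056, 434, -35, 58, 'size', 54, 14, 'ang', 89.2)
 go dx -0.013 dy -0.001 dz 0.394 rz 0.003 rows>=0.9
```

View pics/w9.png

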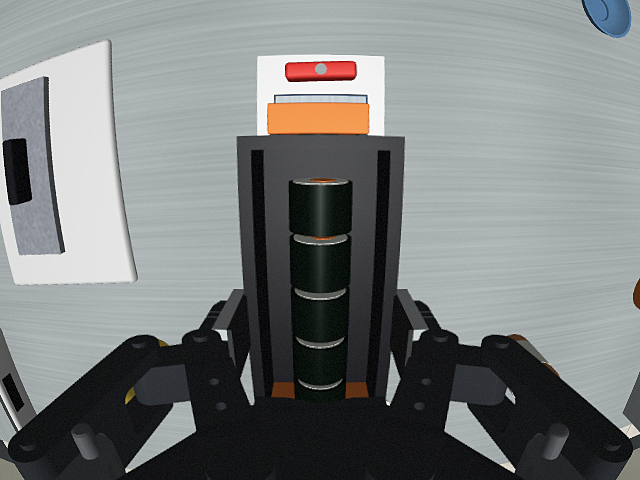

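Tray D lines up behind tray C's step (318,118), so I lower it.

Request:
arm_command([
  {"dx": -0.017, "dy": -0.001, "dz": 0.18, "rx": 0, "ry": 0, "rz": 0.003, "fingers": 0.5},
  {"dx": -0.017, "dy": -0.001, "dz": 0.3, "rx": 0, "ry": 0, "rz": 0.003, "fingers": 0.5},
  {"dx": -0.017, "dy": -0.001, "dz": 0.375, "rx": 0, "ry": 0, "rz": 0.003, "fingers": 0.5},
  {"dx": -0.017, "dy": -0.001, "dz": 0.392, "rx": 0, "ry": 0, "rz": 0.003, "fingers": 0.5},
])

```text
t: 37.02
position: [0.5615, -0.0404, 0.1453]
orientation: [0.018, 1.0, 0.0, -0.0]
ft_force: [-3.2, 0.7, 4.0]
finger_gap: 0.0557
gripper_force: 77.9
```

Request:
arm_command([
  {"dx": 0, "dy": 0, "dz": 0, "rx": 0, "ry": 0, "rz": 0, "fingers": 0.9},
  {"dx": 0, "dy": 0, "dz": 0, "rx": 0, "ry": 0, "rz": 0, "fingers": 0.9},
  {"dx": 0, "dy": 0, "dz": 0, "rx": 0, "ry": 0, "rz": 0, "fingers": 0.9},
  {"dx": 0, "dy": 0, "dz": -0.6, "rx": 0, "ry": 0, "rz": 0, "fingers": 1},
  {"dx": 0, "dy": 0, "dz": -0.6, "rx": 0, "ry": 0, "rz": 0, "fingers": 1},
])

```text
t: 37.65
position: [0.5626, -0.0415, 0.2385]
orientation: [0.019, 1.0, -0.0, 0.002]
ft_force: [0.9, -0.5, 0.7]
finger_gap: 0.0854
gripper_force: 0.0
```

Request:
arm_command([
  {"dx": 0, "dy": 0, "dz": 0, "rx": 0, "ry": 0, "rz": 0, "fingers": 1},
  {"dx": 0, "dy": 0, "dz": 0, "rx": 0, "ry": 0, "rz": 0, "fingers": 1},
])

```text
t: 37.9
position: [0.5618, -0.0414, 0.2345]
orientation: [0.019, 1.0, -0.0, -0.0]
ft_force: [-0.4, -0.1, -0.1]
finger_gap: 0.085
gripper_force: 0.0
```

```bash
python3 -c "
from h import *
st()
wlook(['black','orange','red','yellow'],None,.25,(.02,.2))
p,d=shot('top');P=cloud('top',d)
for b in blobs(p,P,'yellow',(0.005,.1)): print('top',b)
go(.465,.410,.24,173)
"
```

```text
t37.9 [ 0.5618 -0.0414  0.2345] psi 177.8 gap 0.085 F [-0.4 -0.1 -0.1] g 0 j6 -0.04 tilt [-0.001  0.   ]
('black', 144, 440, -34, 54, 'size', 53, 2, 'ang', -89.5)
('black', 18383, 552, -40, 161, 'size', 123, 58, 'ang', -2.4)
('black', 318, 738, -22, 46, 'size', 75, 20, 'ang', -83.8)
('black', 94, 724, -225, 168, 'size', 14, 3, 'ang', -2.4)
('orange', 2334, 477, -37, 135, 'size', 57, 18, 'ang', 88.6)
('orange', 2005, 621, -43, 169, 'size', 57, 19, 'ang', 87.6)
('red', 820, 433, -35, 57, 'size', 55, 14, 'ang', 89.5)
top ('yellow', 871, 465, 411, 36, 'size', 60, 18, 'ang', -7.3)
 go dx 0.754 dy 2.982 dz -0.039 rz 0.108 rows>=7.4
```

Request:
arm_command([
  {"dx": 0.25, "dy": 0.99, "dz": 0, "rx": 0, "ry": 0, "rz": 0, "fingers": 1},
  {"dx": 0.25, "dy": 0.99, "dz": 0, "rx": 0, "ry": 0, "rz": 0, "fingers": 1},
  {"dx": 0.25, "dy": 0.99, "dz": 0, "rx": 0, "ry": 0, "rz": 0, "fingers": 1},
  {"dx": 0.25, "dy": 0.99, "dz": 0, "rx": 0, "ry": 0, "rz": 0, "fingers": 1},
])

```text
t: 38.5
position: [0.5291, 0.1101, 0.2341]
orientation: [0.017, 1.0, -0.0, -0.001]
ft_force: [-1.0, 0.1, 0.1]
finger_gap: 0.0854
gripper_force: 0.0
```

Request:
arm_command([
  {"dx": 0.25, "dy": 0.99, "dz": 0, "rx": 0, "ry": 0, "rz": 0, "fingers": 0.6},
  {"dx": 0.25, "dy": 0.99, "dz": 0, "rx": 0, "ry": 0, "rz": 0, "fingers": 0.6},
  {"dx": 0.25, "dy": 0.99, "dz": 0, "rx": 0, "ry": 0, "rz": 0, "fingers": 0.6},
  {"dx": 0.25, "dy": 0.99, "dz": 0, "rx": 0, "ry": 0, "rz": 0, "fingers": 0.6},
])

```text
t: 39.0
position: [0.4979, 0.2589, 0.2342]
orientation: [0.018, 1.0, -0.001, -0.001]
ft_force: [0.4, 0.1, -0.0]
finger_gap: 0.0513
gripper_force: 0.0
```

Request:
arm_command([
  {"dx": 0.25, "dy": 0.99, "dz": 0.7, "rx": 0, "ry": 0, "rz": 0.118, "fingers": 0.5},
  {"dx": 0.25, "dy": 0.99, "dz": 0.7, "rx": 0, "ry": 0, "rz": 0.118, "fingers": 0.5},
  {"dx": 0.25, "dy": 0.99, "dz": 0.7, "rx": 0, "ry": 0, "rz": 0.118, "fingers": 0.5},
  {"dx": 0.25, "dy": 0.99, "dz": 0.7, "rx": 0, "ry": 0, "rz": 0.118, "fingers": 0.5},
  {"dx": 0.25, "dy": 0.99, "dz": 0.7, "rx": 0, "ry": 0, "rz": 0.118, "fingers": 0.5},
])

```text
t: 39.62
position: [0.4669, 0.4066, 0.13]
orientation: [0.066, 0.998, -0.001, -0.0]
ft_force: [0.2, -0.1, 0.5]
finger_gap: 0.0426
gripper_force: 0.0
```

```bash
python3 -c "
from h import *
st()
wlook(['yellow'],None,.25,(.005,.06))
go(.465,.4105,.024,172.5)
"
```

```text
t39.6 [0.4669 0.4066 0.13  ] psi 172.5 gap 0.043 F [ 0.2 -0.1  0.5] g 0 j6 0.85 tilt [-0.    -0.001]
('yellow', 13968, 464, 410, 39, 'size', 59, 16, 'ang', -7.9)
 go dx 0.019 dy 0.024 dz 0.712 rz -0.002 rows>=1.7
```

Request:
arm_command([
  {"dx": 0.02, "dy": 0.022, "dz": 0.35, "rx": 0, "ry": 0, "rz": 0, "fingers": 0.5},
  {"dx": 0.02, "dy": 0.022, "dz": 0.72, "rx": 0, "ry": 0, "rz": 0, "fingers": 0.5},
  {"dx": 0.02, "dy": 0.022, "dz": 0.72, "rx": 0, "ry": 0, "rz": 0, "fingers": 0.5},
  {"dx": 0.02, "dy": 0.022, "dz": 0.72, "rx": 0, "ry": 0, "rz": 0, "fingers": 0.5},
])

```text
t: 40.17
position: [0.4653, 0.4118, 0.025]
orientation: [0.066, 0.998, 0.001, 0.001]
ft_force: [0.7, -0.6, 1.8]
finger_gap: 0.0427
gripper_force: 0.0
```

Request:
arm_command([
  {"dx": 0, "dy": 0, "dz": 0, "rx": 0, "ry": 0, "rz": 0, "fingers": 0},
  {"dx": 0, "dy": 0, "dz": 0, "rx": 0, "ry": 0, "rz": 0, "fingers": 0},
  {"dx": 0, "dy": 0, "dz": 0, "rx": 0, "ry": 0, "rz": 0, "fingers": 0},
  {"dx": 0, "dy": 0, "dz": 0, "rx": 0, "ry": 0, "rz": 0, "fingers": 0},
])

```text
t: 40.67
position: [0.4652, 0.4126, 0.0254]
orientation: [0.065, 0.998, 0.001, 0.002]
ft_force: [-0.3, -1.6, 7.4]
finger_gap: 0.0136
gripper_force: 70.7
```

```bash
python3 -c "
from h import *
st()
"
```

```text
t40.7 [0.4652 0.4126 0.0254] psi 172.5 gap 0.014 F [-0.3 -1.6  7.4] g 71 j6 0.86 tilt [0.004 0.002]
```

Request:
arm_command([
  {"dx": 0, "dy": 0, "dz": -0.3, "rx": 0, "ry": 0, "rz": 0, "fingers": 0},
  {"dx": 0, "dy": 0, "dz": -0.6, "rx": 0, "ry": 0, "rz": 0, "fingers": 0},
  {"dx": 0, "dy": 0, "dz": -1, "rx": 0, "ry": 0, "rz": 0, "fingers": 0},
  {"dx": 0, "dy": 0, "dz": -1, "rx": 0, "ry": 0, "rz": 0, "fingers": 0},
])

```text
t: 41.18
position: [0.4658, 0.4138, 0.1794]
orientation: [0.065, 0.998, 0.004, 0.004]
ft_force: [-0.3, 0.5, -2.6]
finger_gap: 0.0145
gripper_force: 69.6
```

Request:
arm_command([
  {"dx": 0, "dy": -0.3, "dz": -0.45, "rx": 0, "ry": 0, "rz": 0, "fingers": 0},
  {"dx": 0, "dy": -0.6, "dz": -0.45, "rx": 0, "ry": 0, "rz": 0, "fingers": 0},
  {"dx": 0, "dy": -0.6, "dz": -0.45, "rx": 0, "ry": 0, "rz": 0, "fingers": 0},
  {"dx": 0, "dy": -0.6, "dz": -0.45, "rx": 0, "ry": 0, "rz": 0, "fingers": 0},
])

```text
t: 41.68
position: [0.4519, 0.3224, 0.2395]
orientation: [0.065, 0.998, 0.0, 0.0]
ft_force: [-0.5, 0.5, -1.0]
finger_gap: 0.0139
gripper_force: 69.6
```

```bash
python3 -c "
from h import *
st()
go(.5385,-.0395,.23,178)
"
```

```text
t41.7 [0.4519 0.3224 0.2395] psi 172.5 gap 0.014 F [-0.5  0.5 -1. ] g 70 j6 0.75 tilt [0. 0.]
 go dx -0.886 dy -2.317 dz 0.063 rz -0.122 rows>=6.0
```

Request:
arm_command([
  {"dx": -0.15, "dy": -0.39, "dz": 0, "rx": 0, "ry": 0, "rz": 0, "fingers": 0},
  {"dx": -0.295, "dy": -0.772, "dz": 0, "rx": 0, "ry": 0, "rz": 0, "fingers": 0},
  {"dx": -0.295, "dy": -0.772, "dz": 0, "rx": 0, "ry": 0, "rz": 0, "fingers": 0},
  {"dx": -0.295, "dy": -0.772, "dz": 0, "rx": 0, "ry": 0, "rz": 0, "fingers": 0},
])

```text
t: 42.18
position: [0.4808, 0.2025, 0.2388]
orientation: [0.065, 0.998, -0.0, -0.001]
ft_force: [-0.0, -0.1, -0.9]
finger_gap: 0.0138
gripper_force: 69.7
```

Request:
arm_command([
  {"dx": -0.15, "dy": -0.39, "dz": 0, "rx": 0, "ry": 0, "rz": 0, "fingers": 0},
  {"dx": -0.295, "dy": -0.772, "dz": 0, "rx": 0, "ry": 0, "rz": 0, "fingers": 0},
  {"dx": -0.295, "dy": -0.772, "dz": 0, "rx": 0, "ry": 0, "rz": 0, "fingers": 0},
  {"dx": -0.295, "dy": -0.772, "dz": 0, "rx": 0, "ry": 0, "rz": 0, "fingers": 0},
])

```text
t: 42.68
position: [0.5097, 0.0826, 0.2393]
orientation: [0.064, 0.998, 0.0, -0.0]
ft_force: [1.0, -0.0, -1.3]
finger_gap: 0.0137
gripper_force: 69.8
```

Request:
arm_command([
  {"dx": -0.15, "dy": -0.39, "dz": 0, "rx": 0, "ry": 0, "rz": -0.06, "fingers": 0},
  {"dx": -0.295, "dy": -0.772, "dz": 0, "rx": 0, "ry": 0, "rz": -0.122, "fingers": 0},
  {"dx": -0.295, "dy": -0.772, "dz": 0, "rx": 0, "ry": 0, "rz": -0.122, "fingers": 0},
  {"dx": -0.295, "dy": -0.772, "dz": 0, "rx": 0, "ry": 0, "rz": -0.122, "fingers": 0},
  {"dx": -0.295, "dy": -0.772, "dz": 0, "rx": 0, "ry": 0, "rz": -0.122, "fingers": 0},
])

```text
t: 43.3
position: [0.5384, -0.0372, 0.2397]
orientation: [0.016, 1.0, 0.0, -0.0]
ft_force: [-0.1, -0.2, -1.9]
finger_gap: 0.014
gripper_force: 69.8
```

```bash
python3 -c "
from h import *
st()
p,d,P=wlook(['black','orange','red','yellow'],'w10.png',.2,(.02,.26))
h=cv2.cvtColor(np.ascontiguousarray(p),cv2.COLOR_RGB2HSV).astype(int)
M=(h[...,0]>20)&(h[...,0]<32)&(h[...,1]>150)&(P[...,2]>.1)&(P[...,2]<.235)
Q=P[M];print(np.percentile(Q,[0.5,50,99.5],axis=0).round(4))
go(.5385,-.0395,.185,178)
"
```

```text
t43.3 [ 0.5384 -0.0372  0.2397] psi 178.2 gap 0.014 F [-0.1 -0.2 -1.9] g 70 j6 -0.04 tilt [-0.  0.]
('black', 97, 441, -34, 55, 'size', 51, 1, 'ang', -89.8)
('black', 518, 509, -36, 250, 'size', 15, 3, 'ang', 88.4)
('black', 495, 538, -45, 259, 'size', 25, 14, 'ang', 29.8)
('black', 490, 533, -27, 259, 'size', 18, 12, 'ang', -51.6)
('red', 800, 434, -35, 58, 'size', 54, 13, 'ang', -90.0)
('yellow', 24193, 537, -40, 253, 'size', 59, 39, 'ang', -23.1)
[[ 0.4683 -0.0652  0.2238]
 [ 0.4997 -0.0365  0.2254]
 [ 0.6024 -0.0076  0.2297]]
 go dx -0.001 dy -0.014 dz 0.366 rz 0.004 rows>=0.9
```

View pics/w10.png

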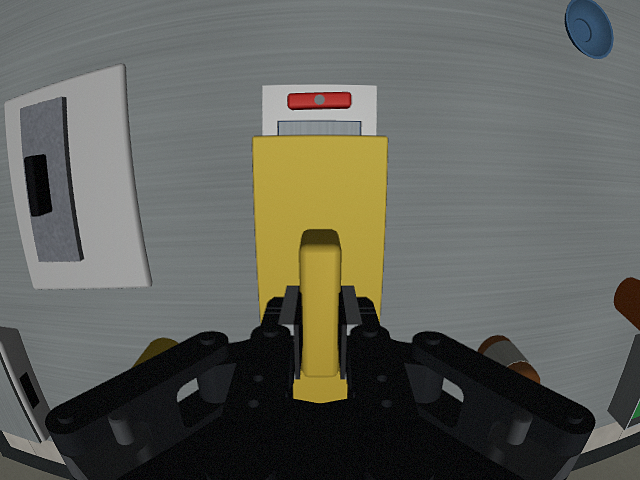

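The lid hangs square over the pile (near edge at row 137), so I lower it.

Request:
arm_command([
  {"dx": 0, "dy": -0.012, "dz": 0.15, "rx": 0, "ry": 0, "rz": 0.004, "fingers": 0},
  {"dx": 0, "dy": -0.012, "dz": 0.27, "rx": 0, "ry": 0, "rz": 0.004, "fingers": 0},
  {"dx": 0, "dy": -0.012, "dz": 0.345, "rx": 0, "ry": 0, "rz": 0.004, "fingers": 0},
  {"dx": 0, "dy": -0.012, "dz": 0.36, "rx": 0, "ry": 0, "rz": 0.004, "fingers": 0},
])

```text
t: 43.85
position: [0.538, -0.0402, 0.1854]
orientation: [0.018, 1.0, 0.0, -0.0]
ft_force: [-0.7, 0.6, 0.0]
finger_gap: 0.014
gripper_force: 70.0
```

Request:
arm_command([
  {"dx": 0, "dy": 0, "dz": 0, "rx": 0, "ry": 0, "rz": 0, "fingers": 0.4},
  {"dx": 0, "dy": 0, "dz": 0, "rx": 0, "ry": 0, "rz": 0, "fingers": 0.4},
  {"dx": 0, "dy": 0, "dz": 0, "rx": 0, "ry": 0, "rz": 0, "fingers": 0.4},
  {"dx": 0, "dy": 0, "dz": -0.6, "rx": 0, "ry": 0, "rz": 0, "fingers": 0.4},
  {"dx": 0, "dy": 0, "dz": -0.6, "rx": 0, "ry": 0, "rz": 0, "fingers": 0.4},
])

```text
t: 44.48
position: [0.5388, -0.0411, 0.2788]
orientation: [0.019, 1.0, -0.0, 0.002]
ft_force: [0.2, -0.7, -0.4]
finger_gap: 0.0344
gripper_force: 0.0
```

Request:
arm_command([
  {"dx": 0, "dy": 0, "dz": -0.1, "rx": 0, "ry": 0, "rz": 0, "fingers": 0.6},
  {"dx": 0, "dy": 0, "dz": -0.1, "rx": 0, "ry": 0, "rz": 0, "fingers": 0.6},
])

```text
t: 44.72
position: [0.5391, -0.0411, 0.2922]
orientation: [0.019, 1.0, -0.0, 0.001]
ft_force: [-0.0, 0.7, -0.1]
finger_gap: 0.0514
gripper_force: 0.0
```

```bash
python3 -c "
from h import *
st()
p,d,P=wlook(['orange','red','yellow','black'],'w11.png',.2,(.02,.23))
h=cv2.cvtColor(np.ascontiguousarray(p),cv2.COLOR_RGB2HSV).astype(int)
M=(h[...,0]>20)&(h[...,0]<32)&(h[...,1]>150)&(P[...,2]>.155)&(P[...,2]<.18)
Q=P[M];print(np.percentile(Q,[0.5,50,99.5],axis=0).round(4))
shot('scene','s2.png')
"
python3 -c "
import cv2
a=cv2.imread('pics/s2.png')[170:330,200:400];cv2.imwrite('pics/s2c.png',cv2.resize(a,None,fx=3.5,fy=3.5))"
```

```text
t44.7 [ 0.5391 -0.0411  0.2922] psi 177.8 gap 0.051 F [-0.   0.7 -0.1] g 0 j6 -0.04 tilt [ 0.003 -0.   ]
('orange', 1253, 621, -43, 168, 'size', 57, 17, 'ang', 87.7)
('red', 589, 433, -34, 57, 'size', 54, 13, 'ang', -89.4)
('yellow', 13697, 537, -40, 197, 'size', 58, 16, 'ang', -2.4)
('black', 100, 507, -39, 195, 'size', 14, 1, 'ang', 89.3)
('black', 301, 612, -43, 165, 'size', 56, 3, 'ang', 88.6)
('black', 225, 736, -20, 46, 'size', 77, 19, 'ang', -85.2)
[[ 0.4676 -0.0698  0.1586]
 [ 0.5261 -0.0396  0.1697]
 [ 0.6119 -0.0107  0.1716]]
```

View pics/s2c.png

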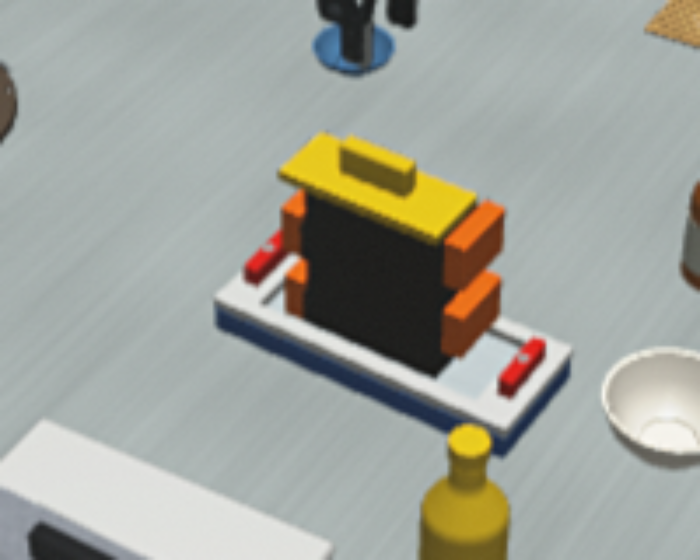

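The scene crop shows a square zigzag pile of four trays, steps alternating, with the lid flat inside the top step at (470,220). I check the panel once more and hand in if it is still in place.

```bash
python3 -c "
from h import *
p,d=shot('top');P=cloud('top',d)
for k in ['grey','white']:
  for b in blobs(p,P,k,(0.005,.1),400): print(b)
ok=any(abs(b[2]-495)<12 and abs(b[3]+336)<12 and b[6]>185 for b in blobs(p,P,'grey',(.005,.1),400))
print(ok)
if ok: print(env.job_done())
"
```

```text
('grey', 3689, 799, -592, 62, 'size', 197, 169, 'ang', -0.1)
('grey', 699, 831, 602, 64, 'size', 266, 165, 'ang', 89.9)
('grey', 704, 528, -532, 15, 'size', 189, 45, 'ang', -8.4)
('grey', 1625, 488, -361, 26, 'size', 196, 78, 'ang', 0.3)
('grey', 2125, 251, -618, 89, 'size', 223, 160, 'ang', 89.8)
('white', 3831, 497, -341, 16, 'size', 254, 194, 'ang', 1.5)
('white', 1079, 251, -607, 9, 'size', 194, 149, 'ang', 88.5)
False
```

The panel was knocked about 25 mm to (488,-361) but still lies flat and fully on the board, so nothing needs mending and I hand in.

```bash
python3 -c "
from station import env
print(env.job_done())"
```

```text
the job is handed in; nothing more can be done
None
```

The job is handed in, with no verdict returned: both buttons are turned aside, the panel is flat on the board (it was knocked about 25 mm after I laid it there but is still fully on it), and all four trays are zigzag-stacked in the well with the yellow lid inside the top step.

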